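# Run a batch of castings through the polisher

## Task

The polisher has been left running with its lid up: first slide its speed fader fully back to off, then move every copper and silver casting from the soldering board into the tub compartment marked with a plate of its own metal. Once all are in, shut the lid, then turn the red turnbutton square across it, and last slide the fader up level with the yellow pointer; leave the mug, bottle and brush alone.

Things in the scene. Friction and masses are not known exactly. Their poses are not given: they have to be found in the camera images.
- copper_disc: loose solid copper casting (reddish copper): round disc, diameter 32, 12 thick; origin at the centre of its underside; z up. May be absent.
- copper_ring: loose solid copper casting (reddish copper): plain ring lying flat, outer diameter 34, hole 24, 12 thick; origin at the centre of its underside, on the ring's axis; z up. May be absent.
- copper_bar: loose solid copper casting (reddish copper): straight bar 44 x 16 x 12, long along its x; origin at the centre of its underside; z up. May be absent.
- silver_disc: loose solid silver casting (silver-grey): round disc, diameter 32, 12 thick; origin at the centre of its underside; z up. May be absent.
- silver_ring: loose solid silver casting (silver-grey): plain ring lying flat, outer diameter 34, hole 24, 12 thick; origin at the centre of its underside, on the ring's axis; z up. May be absent.
- silver_bar: loose solid silver casting (silver-grey): straight bar 44 x 16 x 12, long along its x; origin at the centre of its underside; z up. May be absent.
- polisher: fixed vibratory polisher with an open white tub 160 (x) x 200 (y), walls 6, rim 66 above the table, inner floor 18 above the table. Origin under the tub's centre at table height, x from front to lid hinge, z up. A middle wall makes two compartments, each 148 (x) x 91 (y) inside, centred at y +48.5 and -48.5. A grey motor housing, 50 high, juts 55 from the -y side.
- divider_top (a point): middle of the top of the wall, 6 thick and as high as the rim, that divides the tub at its y = 0.
- post_top (a point): centre of the top of the post 42 x 44, 73 high, on the polisher's front (its x = -101, y = 0), which carries the turnbutton. Beside it, at y = +50 and -50, stand two plinths 34 x 44, 50 high, with the metal plates.
- plate_copper: fixed copper plate 30 (x) x 36 (y) x 4 on a plinth at the polisher's front (its y = +50 or -50); the compartment right behind it (+x) is the one for copper. Origin: centre of its underside, 50 above the table, axes as the polisher's. In this frame the compartment's inside spans about x 23 to 171, y -47 to 47, floor at z = -32.
- plate_silver: the same plate in silver-grey metal, in front of the other compartment, which is for silver.
- lid (a joint): lid angle: 0 shut, flat on the rim; 1.57 upright; starts 1.6 to 1.8. Stiff hinge: stays where it is left. Lid clear with orange edges, 160 (hinge to free edge) x 200 x 6, no handle: push it over from behind and press it down with about 2 N. Upright, its free edge is 226 above the table.
- lid_hinge (a point): on the lid's hinge line, middle of its length (polisher's x = 80, y = 0, 66.5 above the table); hinge line along the polisher's y.
- lid_edge (a point): middle of the lid's free edge, on its outer face (the upper face when shut).
- latch (a joint): angle of the red turnbutton, counter-clockwise from above: 0 along the polisher's front edge (open; starts 0 to 0.35), 1.57 square to it, one end over the lid (secured), stop at 1.62; stays where left. Bar 64 x 14 x 6, underside 73.5 above the table, with a thumb ridge on it 36 long (along the bar) x 12 wide x 24 high; pivot in its middle.
- latch_grip (a point): top of the turnbutton's thumb ridge, on its pivot axis, 103.5 above the table; x across the ridge, y along it.
- fader_panel: fixed grey control panel 110 (x) x 170 (y) x 20, origin under its centre; the fader's slot runs along y at x = 0; white scale; red bar at the off end (-y).
- fader (a joint): travel of the fader grip along the panel's +y: 0 = off (stop, grip at panel y = -50), 0.10 = full. Starts 0.025 to 0.10. About 2 N to slide; stays where it is left.
- fader_top (a point): centre of the top of the black fader grip, 55.5 above the table; grip 28 (x) x 20 (y) x 35 high, a white line along x on its top.
- pointer: fixed yellow pointer about 27 (x) x 14 (y) x 4, its corner towards the slot, on the panel beside the slot (panel x = +36, top 24 above the table), its axes as the panel's; its y is the speed to set: the grip's white line must end level with it.
- board: fixed dark soldering board 320 (x) x 260 (y) x 8 on which the castings start; origin under its centre at table height.
- mug: bystander: pink mug, diameter 80, 90 high, origin under its centre.
- bottle: bystander: white bottle with a red cap, diameter 56, 150 high, origin under its centre.
- brush: bystander: hand brush lying beyond the board, origin under its middle.

How it is judged:
By the outcome, as a careful person would: the job done as asked, in the order asked, and still so for the second after the job is handed in, with the robot touching nothing.
Of copper_disc, copper_ring, copper_bar, silver_disc, silver_ring, silver_bar only 4 to 6 are there at a start; the rules pass over those that are not, and their reading is None.
At some moment in a run one of copper_disc, copper_ring, copper_bar, silver_disc, silver_ring, silver_bar may be knocked a few centimetres aside while the robot is not near it.
Once in a run the grip may slacken for a moment while it holds something.
It also fails if it takes over 210 s, if anything falls off the work surface, if the arm or the gripper's body presses on something with over 40 N, if the wrist force passes 120 N, or if a joint passes its speed limit or range.

## Robot

A 6-joint arm with a two-finger parallel gripper is mounted at the origin on the work surface. World frame = base frame: x ahead of the robot, y to its left, z up, the work surface at z = 0. Lengths are in m, angles in rad, forces in N, time in s.
With the tool pointing down it reaches from about 0.3 to 0.875 m from the base axis. Payload 6.4 kg.
Tool frame: the origin (TCP) lies on the centre line of the jaws, within the pads' length; the fingertips stand 8 mm ahead of it and the grasp point (between the pads) lies 11 mm behind it; z points along the fingers, y is the line along which they close (so a half turn about z gives the same grasp; the last joint's range is limited). The gripper opens to 85 mm and grips with 20 to 120 N. Pads are 22 mm wide; open, the fingers measure 114 mm over their backs; the gripper's body (76 mm by 85 mm) begins 54 mm behind the grasp point. The pads swing forward as they close: fully open they stand 13 mm farther back than shut.
Start: joints at [0.945, 0.181, 1.607, -0, 1.354, -0.206], TCP at [0.234, 0.525, 0.239] pointing down, gripper open.
Joint ranges: [-2.99, 2.99], [-0.89, 2.07], [0.3, 2.58], [-1.14, 4.28], [0, 2.63], [-3.12, 3.12]. Speed limits (rad/s): [2.57, 2.57, 3.01, 3.14, 3.14, 3.14].

## Interface

Orientations are given as a unit quaternion [w, x, y, z].
In Python, from bench import ctrl gives the robot as it stands.
- The arm moves only by the shell command python3 -m handwheel 'ROWS' [OPENING]. ROWS is JSON, a list that holds one entry, the list of rows, each a list of 4 numbers: the shift along the tool's x, y, z each as a share of 20 cm, from -1 to 1, then the turn about the tool's z as a share of 1.5 rad, from -1 to 1. In form: [[[x, y, z, twist], ...]]. A call has 1 to 10 rows; each row is the pose to reach, as a shift and turn from the pose commanded when the call began, along the tool's axes at that moment; what a row does not reach only later rows make up. A row lasts 1/8 s, in which the tool goes at most 62.5 mm and 10.7 degrees, less where a joint would pass 70% of its speed; a pose out of reach is approached as far as the arm can. A call with a number of a shift or a turn outside -1 to 1 is refused whole. A call with a gripper value outside its range is refused whole. OPENING is the finger opening in mm, from 0 to 85.4, set as the call begins (- or left out, the last holds). The fingers move at their own pace and stop on an object; the grip force is fixed at half the most. Time passes only in rows, so rows that repeat a pose let the fingers close. It gives the time, the measured TCP pose, the force, the opening and the grip force at its end, in the units of the state.
- ctrl.get_obs(): the state, without advancing time (a new reading comes with each control period).
- ctrl.camera(name): name is "scene" or "side" or "wrist"; returns a dict with "color" (420x560x3 uint8, red, green, blue), "range_z" (420x560 float32, m along the optical axis (not along the pixel's ray), 0 where there is no reading), "K" (3x3 intrinsics, pixels), "pose" (4x4, takes a point from camera to world coordinates); the wrist camera has in their place "T_tool_cam" (4x4, takes a point from camera to tool coordinates, whose origin is the TCP and whose axes are the flange's). Camera axes: x right, y down, z forward; pixel columns grow to the right and rows downward; lengths in m; the calibration is good to about 2 mm. A picture is of the moment at which its call begins: read the wrist's pose just before it.
- ctrl.hand_in(): hands the job in; it is judged then, once.
The state is a dict: "time_s": time; "q": joint angles; "dq": joint speeds; "joint_efforts": joint torques, N m; "eef_pos": TCP position; "eef_rot": TCP orientation; "wrist_force": force on the tool from outside, world axes, zero at the start; "torque": the same for the moment, N m; "opening": opening from 0.0 (shut) to 1.0 (fully open); "grasp_force": force on a finger pad.
Only numpy, scipy, OpenCV 4.12 (cv2) and the standard library are available. Lean on these libraries where they do the work, as an engineer would, in place of code of your own. Each camera call takes 0.05 s, during which the arm holds its last target. There are 200 camera calls.

## Working session

There is one attempt and no reset: what is moved stays moved. The work goes in short steps, Python scripts to look and compute and a shell command to move; the robot and the scene stay as the last step left them, time stands still between calls to the robot, and variables do not carry over. Pictures are saved under pics/ and viewed, at most 14 in all, crops included, and the job is handed in when it is done.

```bash
ls; mkdir -p pics
cat > h.py <<'E'
import numpy as np, cv2, sys
from bench import ctrl
from scipy.spatial.transform import Rotation as R
def cam(n):
    o=ctrl.get_obs(); c=ctrl.camera(n)
    if n=="wrist":
        T=np.eye(4); q=o["eef_rot"]; T[:3,:3]=R.from_quat([q[1],q[2],q[3],q[0]]).as_matrix(); T[:3,3]=o["eef_pos"]
        c["pose"]=T@np.array(c["T_tool_cam"])
    return c
def save(c,f): cv2.imwrite(f,cv2.cvtColor(c["color"],cv2.COLOR_RGB2BGR))
def ray(c,u,v,z):
    P=np.array(c["pose"]); d=P[:3,:3]@np.linalg.inv(c["K"])@np.array([u,v,1.]); o=P[:3,3]
    return o+d*(z-o[2])/d[2]
def cloud(c):
    z=c["range_z"]; v,u=np.indices(z.shape); d=np.stack([u,v,np.ones_like(u)],-1)@np.linalg.inv(c["K"]).T*z[...,None]
    P=np.array(c["pose"]); return d@P[:3,:3].T+P[:3,3]
E
python3 - <<'E'
from h import *
o=ctrl.get_obs(); print(o)
for n in("scene","side"):
    c=cam(n); save(c,f"pics/{n}0.png"); print(n,np.round(c["pose"],3).tolist(),np.round(c["K"],1).tolist())
    np.savez(f"{n}0.npz",**{k:c[k] for k in("color","range_z","K","pose")})
E
```

```text
pics
{'time_s': 0.0, 'q': array([ 9.44698685e-01,  1.81551711e-01,  1.60800322e+00, -1.03130553e-05,
        1.35381791e+00, -2.06299236e-01]), 'dq': array([-0.00256378, -0.00020242,  0.00013093, -0.00090464,  0.0002681 ,
        0.00169066]), 'joint_efforts': array([-1.08690856e-03, -4.44851911e+01, -3.51337516e+01, -2.51843312e-04,
        8.97186517e-03, -3.22292840e-05]), 'eef_pos': array([0.23401766, 0.52462958, 0.23838047]), 'eef_rot': array([-3.55247187e-04,  2.08360144e-01,  9.78051767e-01, -8.16142416e-04]), 'wrist_force': array([ 0.2183805 , -0.19590448, -0.13519372]), 'torque': array([ 0.01115818, -0.0179099 , -0.05131276]), 'grasp_force': 0.0, 'opening': 0.9982650595742352}
scene [[0.822, 0.458, -0.339, 1.032], [0.569, -0.674, 0.47, -0.642], [-0.013, -0.579, -0.815, 1.112], [0.0, 0.0, 0.0, 1.0]] [[455.3, 0.0, 281.2], [0.0, 455.3, 211.2], [0.0, 0.0, 1.0]]
side [[0.995, -0.042, 0.089, 0.489], [-0.097, -0.571, 0.815, -1.111], [0.016, -0.82, -0.572, 0.805], [0.0, 0.0, 0.0, 1.0]] [[518.3, 0.0, 283.6], [0.0, 518.3, 213.1], [0.0, 0.0, 1.0]]
```

View pics/scene0.png

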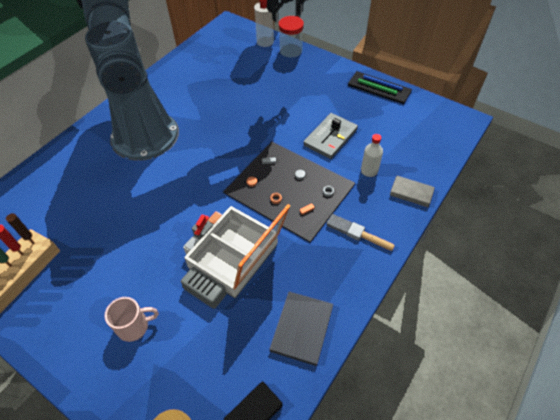

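View pics/side0.png

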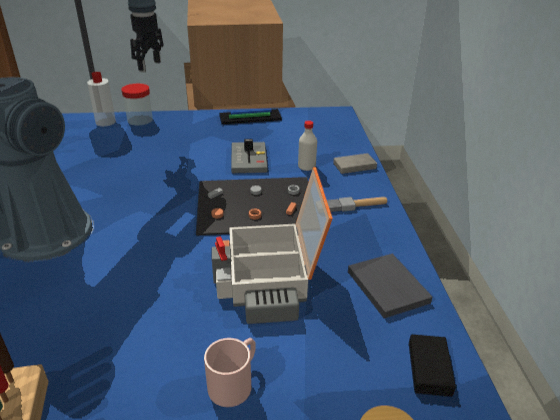

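Both views show all six castings. In the scene view the silver ones are the bar (268,160), disc (300,175) and ring (328,190). The copper ones are the disc (252,182), ring (276,198) and bar (307,209). The fader is at (336,125), the pointer at (341,137), and the polisher at about (232,245) with its lid up. I'll measure next.

```bash
cat >> h.py <<'E'
def blobs(c,box,hs,lo=12):
    X=cloud(c); hsv=cv2.cvtColor(c["color"],cv2.COLOR_RGB2HSV)
    m=np.zeros(hsv.shape[:2],np.uint8)
    for a,b in hs: m|=cv2.inRange(hsv,np.array(a),np.array(b))
    k=np.zeros_like(m); k[box[1]:box[3],box[0]:box[2]]=1; m*=k
    n,l,s,ce=cv2.connectedComponentsWithStats(m)
    for i in range(1,n):
        if s[i,4]>=lo:
            p=X[(l==i)&(c["range_z"]>0)]; u,v=ce[i]
            print(np.round(ce[i],1),s[i,4],"med",np.round(np.median(p,0),3),"lo",np.round(p.min(0),3),"hi",np.round(p.max(0),3))
E
python3 - <<'E'
from h import *
cop=[((0,90,90),(14,255,255)),((170,90,90),(180,255,255))]; sil=[((0,0,120),(180,60,255))]; yel=[((20,120,120),(35,255,255))]
red=[((0,170,80),(5,255,255)),((172,170,80),(180,255,255))]
for n,b,pb in(("scene",(185,100,370,300),(300,110,365,165)),("side",(190,130,325,330),(225,135,275,180))):
    c=np.load(n+"0.npz"); print(n)
    for nm,h,bb in(("cop",cop,b),("sil",sil,b),("yel",yel,b),("black",[((0,0,0),(180,255,35))],pb)): print(nm); blobs(c,bb,h)
    x=b; im=c["color"][x[1]:x[3],x[0]:x[2],::-1]; cv2.imwrite(f"pics/{n}0c.png",cv2.resize(im,None,fx=3,fy=3,interpolation=cv2.INTER_CUBIC)[:600])
E
```

```text
scene
cop
[251.6 180.9] 83 med [0.437 0.032 0.019] lo [0.413 0.017 0.005] hi [0.451 0.06  0.025]
[275.6 197.3] 83 med [0.533 0.023 0.017] lo [0.51  0.004 0.005] hi [0.553 0.046 0.024]
[306.4 208.4] 78 med [0.632 0.041 0.019] lo [0.614 0.017 0.005] hi [0.649 0.071 0.026]
[260.4 244.9] 522 med [ 0.661 -0.205  0.179] lo [ 0.57  -0.304 -0.004] hi [0.673 0.03  0.227]
[205.5 221.5] 233 med [ 0.451 -0.195  0.08 ] lo [ 0.385 -0.238  0.   ] hi [ 0.462 -0.134  0.108]
sil
[329.4 134.1] 964 med [0.533 0.332 0.021] lo [ 0.466  0.259 -0.003] hi [0.587 0.452 0.06 ]
[366.8 151.4] 64 med [0.696 0.271 0.096] lo [ 0.651  0.261 -0.003] hi [0.711 0.386 0.112]
[272.1 159. ] 34 med [0.436 0.141 0.02 ] lo [0.417 0.128 0.004] hi [0.448 0.161 0.024]
[299.9 173. ] 81 med [0.542 0.142 0.02 ] lo [0.519 0.126 0.006] hi [0.558 0.168 0.025]
[342.9 187.4] 189 med [0.682 0.183 0.008] lo [0.649 0.106 0.002] hi [0.696 0.213 0.015]
[328.4 188.9] 84 med [0.648 0.143 0.013] lo [0.626 0.117 0.003] hi [0.667 0.167 0.027]
[224.9 248.2] 2520 med [ 0.529 -0.214  0.02 ] lo [ 0.403 -0.305 -0.004] hi [ 0.653 -0.061  0.164]
[346.5
[... 2497 characters left out ...]
  0.021] hi [ 0.466 -0.275  0.031]
[229.8 294.3] 13 med [ 0.465 -0.277  0.008] lo [ 0.459 -0.28   0.003] hi [ 0.468 -0.275  0.019]
[278.6 297.7] 102 med [ 0.564 -0.337  0.049] lo [ 0.555 -0.356  0.046] hi [ 0.578 -0.317  0.052]
[291.5 296.8] 97 med [ 0.593 -0.336  0.049] lo [ 0.583 -0.358  0.045] hi [ 0.601 -0.316  0.053]
[219.7 295.9] 17 med [ 0.441 -0.278  0.007] lo [ 0.437 -0.279  0.002] hi [ 0.454 -0.275  0.015]
[256.9 299.4] 229 med [ 0.517 -0.338  0.049] lo [ 0.499 -0.357  0.045] hi [ 0.548 -0.314  0.052]
yel
[259.8 152.5] 17 med [0.568 0.347 0.02 ] lo [0.556 0.338 0.013] hi [0.581 0.365 0.024]
black
[248.5 146.2] 82 med [0.533 0.362 0.037] lo [0.522 0.34  0.016] hi [0.544 0.369 0.057]
```

View pics/scene0c.png

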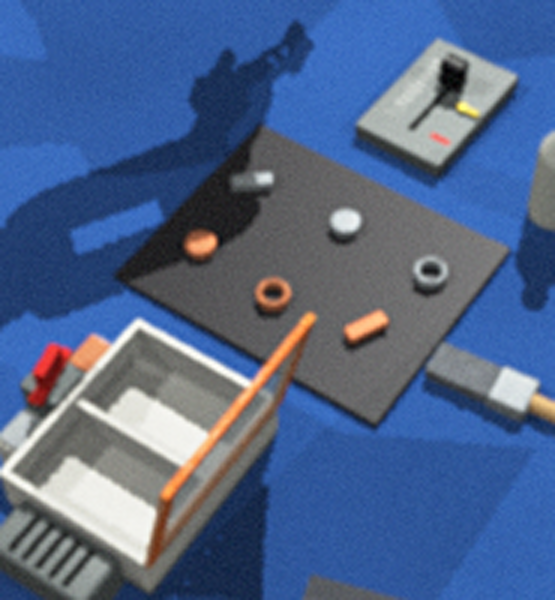

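The copper plate is at the +y front of the tub and the silver plate at -y. The six castings lie at heights that fit the board. The fader grip is at about (0.534,0.363), with the red off bar on its -y side. I'll move above the panel and look through the wrist camera.

```bash
python3 -m handwheel '[[[-0.3,-0.05,0,0],[-0.6,-0.1,0,0],[-0.875,-0.145,0,0],[-0.875,-0.145,0,0]]]' 85; python3 -m handwheel '[[[-0.3,-0.05,0,-0.1],[-0.6,-0.1,0,-0.2],[-0.875,-0.145,0,-0.28],[-0.875,-0.145,0,-0.28],[-0.875,-0.145,0,-0.28]]]'
cat >> h.py <<'E'
def here():
    o=ctrl.get_obs(); q=o["eef_rot"]; return np.array(o["eef_pos"]),R.from_quat([q[1],q[2],q[3],q[0]])
def go(x,y,z,a=None):
    "a: wanted world angle (deg) of tool y, mod 180; shares for a call"
    p,r=here(); d=r.inv().apply(np.array([x,y,z])-p)/0.2; M=r.as_matrix(); cur=np.degrees(np.arctan2(M[1,1],M[0,1]))
    t=0 if a is None else -np.radians((a-cur+90)%180-90)/1.5
    print("rows",np.round(d,4),"twist",round(t,4),"cur",np.round(p,4),"yang",round(cur,1))
E
python3 - <<'E'
from h import *
c=cam("wrist"); save(c,"pics/w1.png"); go(.53,.362,.1,90)
np.savez("w1.npz",**{k:c[k] for k in("color","range_z","K","pose")})
# tub: rim points and panel yaw from scene/side clouds
for n in("scene","side"):
    s=np.load(n+"0.npz"); X=cloud(s); ok=s["range_z"]>0
    m=ok&(abs(X[...,2]-.066)<.003)&(X[...,0]>.45)&(X[...,0]<.66)&(X[...,1]<-.09)&(X[...,1]>-.33)
    P=X[m][:,:2].astype(np.float32); print(n,"rim",cv2.minAreaRect(P),len(P))
    m=ok&(abs(X[...,2]-.02)<.004)&(X[...,0]>.46)&(X[...,0]<.60)&(X[...,1]<.46)&(X[...,1]>.24)
    P=X[m][:,:2].astype(np.float32); print(n,"panel",cv2.minAreaRect(P))
E
```

```text
time_s: 0.6
eef_pos: [0.3852, 0.4249, 0.2388]
eef_rot: [0.0, 0.211, 0.977, -0.0]
wrist_force: [0.3, -0.2, -0.5]
opening: 0.994
grasp_force: 0.0
time_s: 1.23
eef_pos: [0.5292, 0.3302, 0.2387]
eef_rot: [-0.001, 0.0, 1.0, 0.0]
wrist_force: [0.6, 0.6, -0.6]
opening: 0.993
grasp_force: 0.0
rows [-0.0071  0.1571  0.6943] twist 0.0005 cur [0.5288 0.3306 0.2389] yang 90.0
scene rim ((0.5471106171607971, -0.20349833369255066), (0.17915795743465424, 0.20174701511859894), 0.7642323970794678) 385
scene panel ((0.5340477228164673, 0.3443976640701294), (0.17341111600399017, 0.11265096068382263), 88.98979949951172)
side rim ((0.5416030287742615, -0.20694373548030853), (0.1828487366437912, 0.20460638403892517), 1.599196195602417) 592
side panel ((0.5307060480117798, 0.33913713693618774), (0.1760653406381607, 0.10870566219091415), 89.22944641113281)
```

View pics/w1.png

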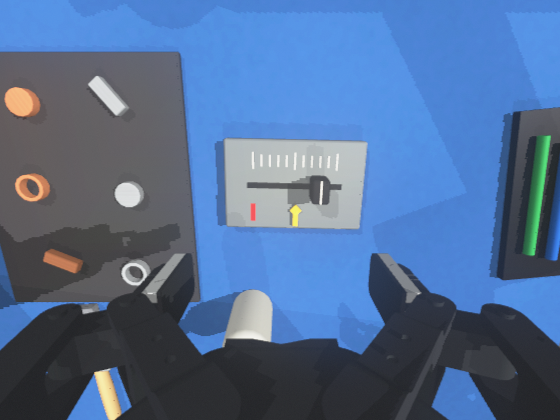

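The wrist view shows the panel corners at about (225,139), (367,143), (360,228) and (226,227). The fader line is at (321,188), the pointer at (296,214) and the red off bar at (253,211). All six castings are visible on the left. I'll measure from this picture.

```bash
cat >> h.py <<'E'
COP=[((0,90,60),(16,255,255)),((170,90,60),(180,255,255))]
def mask(c,hs,box):
    hsv=cv2.cvtColor(c["color"],cv2.COLOR_RGB2HSV); m=np.zeros(hsv.shape[:2],np.uint8)
    for a,b in hs: m|=cv2.inRange(hsv,np.array(a),np.array(b))
    k=np.zeros_like(m); k[box[1]:box[3],box[0]:box[2]]=1; return m*k
def shapes(m,c,z,lo=40):
    for q in cv2.findContours(m,cv2.RETR_EXTERNAL,cv2.CHAIN_APPROX_NONE)[0]:
        if cv2.contourArea(q)<lo: continue
        W=np.array([ray(c,u,v,z)[:2] for u,v in q[:,0]]).astype(np.float32); r=cv2.minAreaRect(W); b=cv2.boxPoints(r)
        e=b[1]-b[0]; f=b[2]-b[1]; e=e if np.hypot(*e)>np.hypot(*f) else f
        u,v=q[:,0].mean(0); print("px",int(u),int(v),"ctr",np.round(r[0],4),"size mm",np.round(np.array(r[1])*1e3,1),"long ang",round(float(np.degrees(np.arctan2(e[1],e[0]))%180),1))
E
python3 - <<'E'
from h import *
c=np.load("w1.npz"); c={k:c[k] for k in c}
print("panel"); shapes(mask(c,[((0,0,70),(180,60,255))],(205,125,385,243)),c,.02,2000)
print("pointer"); shapes(mask(c,[((20,120,120),(35,255,255))],(280,195,315,235)),c,.024)
print("red"); shapes(mask(c,COP,(240,195,270,230)),c,.02,10)
print("line"); shapes(mask(c,[((0,0,130),(180,60,255))],(314,179,329,206)),c,.0555,3)
print("cop"); shapes(mask(c,COP,(0,60,200,310)),c,.02)
print("sil"); shapes(mask(c,[((0,0,95),(180,60,255))],(0,60,185,290)),c,.02)
b=np.array([-.0,0]);
X=cloud(c); m=(c["range_z"]>0)&(abs(X[...,2]-.0555)<.006)&(X[...,1]>.3)&(X[...,1]<.4)&(X[...,0]>.5)&(X[...,0]<.57); print("gripcloud",m.sum(), X[m].mean(0) if m.any() else 0, X[m].min(0),X[m].max(0))
E
```

```text
panel
px 293 182 ctr [0.5306 0.3454] size mm [167.8 108.7] long ang 88.6
pointer
px 294 215 ctr [0.5675 0.3483] size mm [25.5 12. ] long ang 11.2
red
px 252 211 ctr [0.5641 0.295 ] size mm [ 5.  22.1] long ang 178.4
line
px 320 197 ctr [0.533  0.3743] size mm [15.6 27. ] long ang 179.9
cop
px 62 260 ctr [0.63   0.0454] size mm [48.6 22.6] long ang 65.8
px 31 186 ctr [0.5326 0.0277] size mm [33.1 41.7] long ang 104.2
px 21 101 ctr [0.4347 0.0378] size mm [38.9 30.9] long ang 89.9
sil
px 104 192 ctr [0.5279 0.0986] size mm [226.7 291.7] long ang 175.0
gripcloud 442 [0.53102126 0.37367344 0.05448858] [0.51789626 0.3641491  0.04963998] [0.54619583 0.38420272 0.05728138]
```

```bash
python3 -m handwheel '[[[-0.011,0.2155,0.2,0.016],[-0.011,0.2155,0.45,0.016],[-0.011,0.2155,0.694,0.016],[-0.011,0.2155,0.694,0.016]]]' 60; python3 -c "from h import *;go(.531,.3737,.038,88.6)"
```

```text
time_s: 1.78
eef_pos: [0.5275, 0.3725, 0.0959]
eef_rot: [-0.005, 0.011, 1.0, -0.002]
wrist_force: [-0.5, -0.1, 0.5]
opening: 0.703
grasp_force: 0.0
rows [-0.0201  0.0075  0.2893] twist 0.0018 cur [0.5275 0.3725 0.0959] yang 88.8
```

```bash
python3 -m handwheel '[[[0,0,0.2,0],[0,0,0.31,0],[0,0,0.31,0],[0,0,0.31,0]]]'; python3 -m handwheel '[[[0,0,0,0],[0,0,0,0],[0,0,0,0],[0,0,0,0],[0,0,0,0]]]' 5;  python3 -c "from h import *;go(.531,.3737,.038,88.6)"
```

```text
time_s: 2.28
eef_pos: [0.5335, 0.3733, 0.0404]
eef_rot: [0.001, 0.012, 1.0, 0.001]
wrist_force: [-0.0, -0.4, 1.0]
opening: 0.703
grasp_force: 0.0
time_s: 2.9
eef_pos: [0.5331, 0.3729, 0.0397]
eef_rot: [0.001, 0.012, 1.0, 0.0]
wrist_force: [-1.3, -0.1, 5.1]
opening: 0.225
grasp_force: 59.3
rows [0.0106 0.0038 0.0083] twist 0.0004 cur [0.5331 0.3729 0.0397] yang 88.6
```

```bash
python3 -m handwheel '[[[0,-0.1,0,0],[0,-0.2,0,0],[0,-0.3,0,0],[0,-0.36,0,0],[0,-0.39,0,0],[0,-0.4,0,0],[0,-0.405,0,0],[0,-0.405,0,0]]]'; python3 -c "from h import *;go(.5294,.2954,.04,88.6)"
```

```text
time_s: 3.9
eef_pos: [0.5313, 0.2953, 0.0397]
eef_rot: [0.002, 0.012, 1.0, 0.004]
wrist_force: [0.2, 17.2, 0.2]
opening: 0.219
grasp_force: 60.4
rows [ 0.0097  0.0003 -0.0015] twist 0.0001 cur [0.5313 0.2953 0.0397] yang 88.6
```

```bash
python3 -m handwheel '[[[0,0,0,0],[0,0,0,0],[0,0,0,0],[0,0,-0.2,0],[0,0,-0.5,0],[0,0,-0.8,0],[0,0,-1,0],[0,0,-1,0]]]' 60; python3 -m handwheel '[[[0,-0.3,0,0],[0,-0.6,0,0],[0,-0.9,0,0],[0,-1,0,0],[0,-1,0,0],[0,-1,0,0]]]' 50
cat >> h.py <<'E'
def look(f,n="wrist"):
    c=cam(n); save(c,"pics/"+f+".png"); np.savez(f+".npz",**{k:c[k] for k in("color","range_z","K","pose")}); return c
E
python3 - <<'E'
from h import *
c=look("w2")
E
```

```text
time_s: 4.9
eef_pos: [0.5329, 0.2919, 0.2432]
eef_rot: [0.004, 0.012, 1.0, 0.001]
wrist_force: [-0.1, -0.5, 0.3]
opening: 0.701
grasp_force: 0.0
time_s: 5.65
eef_pos: [0.5254, 0.0921, 0.2376]
eef_rot: [-0.001, 0.012, 1.0, 0.0]
wrist_force: [-0.1, 0.1, 0.2]
opening: 0.58
grasp_force: 0.0
```

View pics/w2.png

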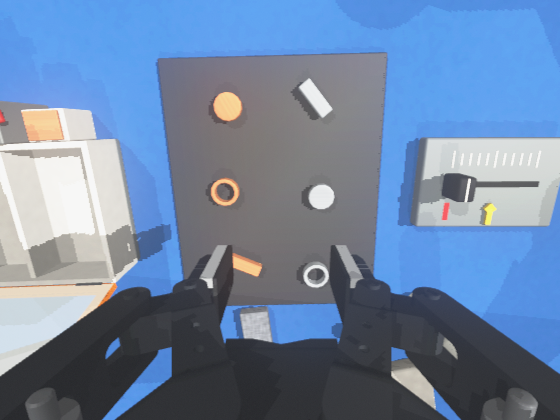

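The fader now sits at the off end, level with the red bar (446,210). All six castings are in view.

```bash
cat >> h.py <<'E'
def castings(c,x0=.39,x1=.69,y0=-.035,y1=.205,z0=.0145,z1=.035):
    X=cloud(c); m=((c["range_z"]>0)&(X[...,2]>z0)&(X[...,2]<z1)&(X[...,0]>x0)&(X[...,0]<x1)&(X[...,1]>y0)&(X[...,1]<y1)).astype(np.uint8)
    hsv=cv2.cvtColor(c["color"],cv2.COLOR_RGB2HSV)
    m=cv2.morphologyEx(m,cv2.MORPH_OPEN,np.ones((2,2),np.uint8))
    n,l,s,_=cv2.connectedComponentsWithStats(m)
    for i in range(1,n):
        if s[i,4]<80: continue
        k=l==i; P=X[k]; r=cv2.minAreaRect(P[:,:2].astype(np.float32)); b=cv2.boxPoints(r); e=b[1]-b[0]; f=b[2]-b[1]; e=e if np.hypot(*e)>np.hypot(*f) else f
        print("copper" if np.median(hsv[k][:,1])>90 else "silver","px",np.round(np.argwhere(k).mean(0)[::-1]).astype(int),"ctr",np.round(r[0],4),"z",round(float(np.median(P[:,2])),4),"mm",np.round(np.array(r[1])*1e3,1),"ang",round(float(np.degrees(np.arctan2(e[1],e[0]))%180),1),"n",s[i,4])
E
python3 - <<'E'
from h import *
c=np.load("w2.npz"); c={k:c[k] for k in c}
castings(c); shapes(mask(c,COP,(180,70,300,300)),c,.02)
# tub in this view
X=cloud(c); m=(c["range_z"]>0)&(abs(X[...,2]-.066)<.004)&(X[...,1]<-.09)&(X[...,1]>-.2)&(X[...,0]>.4)&(X[...,0]<.66)
P=X[m]; print("rim",P.min(0),P.max(0))
for x in np.arange(.47,.64,.02):
    k=abs(P[:,0]-x)<.004
    if k.sum(): print(round(x,3),"ymax rim",np.round(np.percentile(P[k,1],98),4))
E
```

```text
silver px [316  99] ctr [0.4427 0.1187] z 0.0193 mm [44.5 60.5] ang 128.4 n 594
copper px [229 107] ctr [0.4389 0.0572] z 0.0193 mm [76.7 30.8] ang 82.4 n 637
copper px [226 192] ctr [0.5012 0.0461] z 0.0187 mm [ 32.7 121.8] ang 146.8 n 311
silver px [322 197] ctr [0.5099 0.1224] z 0.0192 mm [116.9  31.3] ang 30.6 n 511
copper px [247 267] ctr [0.5546 0.0582] z 0.0188 mm [ 38.3 199.4] ang 170.7 n 337
silver px [317 276] ctr [0.5692 0.1104] z 0.0187 mm [220.1  33.2] ang 17.5 n 272
px 245 264 ctr [0.631  0.0422] size mm [42.6 19.9] long ang 65.6
px 224 191 ctr [0.5332 0.0228] size mm [33.  33.8] long ang 176.4
px 227 108 ctr [0.4354 0.0332] size mm [31.8 28.9] long ang 88.6
rim [ 0.42845196 -0.19989964  0.06200083] [ 0.63450694 -0.10114363  0.06999773]
0.47 ymax rim -0.1046
0.49 ymax rim -0.1033
0.51 ymax rim -0.1034
0.53 ymax rim -0.1031
0.55 ymax rim -0.1027
0.57 ymax rim -0.1023
0.59 ymax rim -0.1018
0.61 ymax rim -0.1019
0.63 ymax rim -0.102
```

```bash
python3 - <<'E'
s=open('h.py').read()
i=s.index("        k=l==i; P=X[k]; r=cv2"); 
s=s[:i]+'''        k=l==i; nm="copper" if np.median(hsv[k][:,1])>90 else "silver"; k=cv2.erode(k.astype(np.uint8),np.ones((2,2),np.uint8)) if 0 else k.astype(np.uint8)
        print(nm,end=" "); shapes(k,c,.02,30)
'''
open('h.py','w').write(s)
E
python3 - <<'E'
from h import *
c=np.load("w2.npz"); c={k:c[k] for k in c}
castings(c)
# rim of tub from the scene views, robust: left wall top, front wall
for n in("scene0","side0"):
    s=np.load(n+".npz"); s={k:s[k] for k in s}; X=cloud(s); ok=s["range_z"]>0
    Q=X[ok&(abs(X[...,2]-.066)<.0025)&(X[...,0]>.47)&(X[...,0]<.62)&(X[...,1]>-.32)&(X[...,1]<-.09)]
    h,e=np.histogram(Q[:,1],np.arange(-.32,-.09,.004)); print(n,[(round(float(a+.002),3),int(b)) for a,b in zip(e,h) if b>12])
    Q=X[ok&(abs(X[...,2]-.066)<.0025)&(X[...,0]>.42)&(X[...,0]<.68)&(abs(X[...,1]+.15)<.035)]
    h,e=np.histogram(Q[:,0],np.arange(.42,.68,.004)); print([(round(float(a+.002),3),int(b)) for a,b in zip(e,h) if b>5])
E
```

```text
silver px 316 98 ctr [0.4299 0.134 ] size mm [43.7 16.2] long ang 38.5
copper px 228 106 ctr [0.436  0.0348] size mm [30.7 30. ] long ang 88.6
copper px 225 192 ctr [0.5345 0.0245] size mm [31.7 33.8] long ang 176.4
silver px 322 197 ctr [0.5431 0.1421] size mm [30.7 30.1] long ang 88.6
copper px 247 266 ctr [0.6336 0.044 ] size mm [40.5 17.1] long ang 65.8
silver px 316 275 ctr [0.6492 0.1362] size mm [31.9 33.5] long ang 178.5
scene0 [(-0.302, 54), (-0.298, 42), (-0.11, 33), (-0.106, 35)]
[(0.47, 15), (0.474, 23)]
side0 [(-0.306, 55), (-0.302, 72), (-0.298, 17), (-0.114, 14), (-0.11, 39), (-0.106, 23)]
[(0.47, 29), (0.474, 6), (0.622, 14), (0.626, 24), (0.63, 10)]
```

Run:
```python
from h import *
print(ctrl.get_obs()["q"]); go(.632,.0435,.09,155.7)
```

```text
[-4.86769011e-02  9.02349642e-02  1.71169783e+00  2.84281114e-04
  1.34077783e+00 -1.59646121e+00]
rows [-0.5389 -0.2325  0.7385] twist -0.7798 cur [0.5255 0.0924 0.2378] yang 88.7
```

```bash
python3 -m handwheel '[[[-0.2,-0.1,0,0.1],[-0.4,-0.2,0,0.22],[-0.539,-0.2325,0,0.34],[-0.539,-0.2325,0,0.46],[-0.539,-0.2325,0,0.58],[-0.539,-0.2325,0,0.7],[-0.539,-0.2325,0,0.8]]]' 40; python3 -m handwheel '[[[0,0,0.2,0.12],[0,0,0.45,0.24],[0,0,0.65,0.36],[0,0,0.738,0.48],[0,0,0.738,0.514],[0,0,0.738,0.514],[0,0,0.738,0.514]]]'
python3 - <<'E'
from h import *
go(.632,.0435,.018,155.7); c=look("w3"); shapes(mask(c,COP,(0,0,560,420)),c,.02)
E
```

```text
time_s: 6.58
eef_pos: [0.6324, 0.0442, 0.2379]
eef_rot: [-0.0, 0.576, 0.818, -0.0]
wrist_force: [0.1, -0.1, 1.3]
opening: 0.471
grasp_force: 0.0
time_s: 7.45
eef_pos: [0.6327, 0.0434, 0.0911]
eef_rot: [0.0, 0.839, 0.543, 0.0]
wrist_force: [0.2, -0.1, -0.4]
opening: 0.472
grasp_force: 0.0
rows [-0.0011 -0.0037  0.3654] twist 0.0015 cur [0.6327 0.0434 0.0911] yang -24.2
px 66 319 ctr [0.4401 0.0391] size mm [41.2 22.7] long ang 10.1
px 175 279 ctr [0.5407 0.0343] size mm [30.5 16. ] long ang 5.0
px 283 221 ctr [0.6344 0.0421] size mm [45.4 16.1] long ang 66.4
```

```bash
python3 -m handwheel '[[[0,0.006,0.2,0],[0,0.006,0.33,0],[0,0.006,0.365,0],[0,0.006,0.365,0],[0,0.006,0.365,0]]]'; python3 -m handwheel '[[[0,0,0,0],[0,0,0,0],[0,0,0,0],[0,0,0,0],[0,0,-0.1,0],[0,0,-0.35,0],[0,0,-0.6,0],[0,0,-0.6,0]]]' 5;  python3 -c "from h import *;go(.510,-.156,.138,1.1)"
```

```text
time_s: 8.12
eef_pos: [0.6348, 0.042, 0.0195]
eef_rot: [0.001, 0.84, 0.543, 0.001]
wrist_force: [0.8, 0.2, 0.5]
opening: 0.468
grasp_force: 0.0
time_s: 9.12
eef_pos: [0.6373, 0.0418, 0.1447]
eef_rot: [0.003, 0.84, 0.543, 0.004]
wrist_force: [-1.3, -0.9, 0.1]
opening: 0.16
grasp_force: 59.8
rows [-1.1632 -0.1736  0.028 ] twist -0.2954 cur [0.6373 0.0418 0.1447] yang -24.3
```

```bash
python3 -m handwheel '[[[-0.2,-0.03,0,-0.05],[-0.45,-0.06,0,-0.12],[-0.7,-0.1,0,-0.2],[-0.9,-0.14,0,-0.295],[-0.9,-0.14,0,-0.295]]]'; python3 -c "from h import *;go(.510,-.156,.038,1.1)"
```

```text
time_s: 9.75
eef_pos: [0.5322, -0.1122, 0.1375]
eef_rot: [-0.001, 0.702, 0.713, -0.0]
wrist_force: [0.1, 0.7, 0.4]
opening: 0.163
grasp_force: 63.4
rows [-0.2174 -0.1137  0.4979] twist -0.0023 cur [ 0.5322 -0.1122  0.1375] yang 0.9
```

```bash
python3 -m handwheel '[[[-0.217,-0.114,0,0],[-0.217,-0.114,0.2,0],[-0.217,-0.114,0.4,0],[-0.217,-0.114,0.49,0],[-0.217,-0.114,0.49,0]]]'; python3 -m handwheel '[[[0,0,0,0],[0,0,0,0],[0,0,-0.1,0],[0,0,-0.35,0],[0,0,-0.5,0],[0,0,-0.5,0]]]' 32
python3 - <<'E'
from h import *
c=look("w4"); go(.536,.0235,.09,90)
shapes(mask(c,COP,(0,0,560,420)),c,.03)
E
```

```text
time_s: 10.38
eef_pos: [0.5114, -0.1532, 0.0388]
eef_rot: [-0.001, 0.701, 0.714, -0.0]
wrist_force: [0.1, -0.5, -0.0]
opening: 0.163
grasp_force: 63.4
time_s: 11.12
eef_pos: [0.5144, -0.1555, 0.144]
eef_rot: [0.004, 0.701, 0.714, 0.001]
wrist_force: [-1.1, -0.7, -0.1]
opening: 0.376
grasp_force: 0.0
rows [0.8899 0.1298 0.2581] twist -1.0348 cur [ 0.5132 -0.1548  0.1419] yang 1.1
px 183 269 ctr [ 0.4227 -0.2182] size mm [32.5 47.9] long ang 102.9
px 426 251 ctr [ 0.6493 -0.1983] size mm [ 1.6 78.2] long ang 90.8
px 199 210 ctr [ 0.4448 -0.1615] size mm [31.3 39.1] long ang 90.9
px 278 204 ctr [ 0.5135 -0.155 ] size mm [14.9 42.4] long ang 90.4
px 492 156 ctr [ 0.6976 -0.1103] size mm [101.6  17.2] long ang 3.8
```

View pics/w4.png

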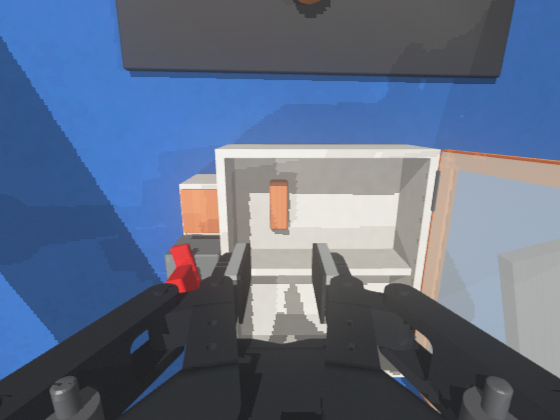

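The copper bar lies in the copper compartment at (278,204), and the copper plate is at (200,210). Next is the copper ring.

```bash
python3 -m handwheel '[[[0.2,0.02,0,-0.1],[0.45,0.06,0,-0.22],[0.7,0.1,0,-0.34],[0.89,0.13,0,-0.46],[0.89,0.13,0,-0.58],[0.89,0.13,0,-0.7],[0.89,0.13,0.1,-0.82],[0.89,0.13,0.2,-0.94],[0.89,0.13,0.25,-1],[0.89,0.13,0.25,-1]]]' 60
python3 - <<'E'
from h import *
c=look("w5"); castings(c); go(.534,.0245,.018)
E
```

```text
time_s: 12.42
eef_pos: [0.533, 0.0245, 0.0879]
eef_rot: [-0.002, 0.027, 1.0, 0.0]
wrist_force: [0.1, 0.8, 0.9]
opening: 0.7
grasp_force: 0.0
silver px 444 56 ctr [0.4303 0.1318] size mm [43.7 17.7] long ang 38.3
copper px 287 75 ctr [0.4361 0.0333] size mm [30.5 30.5] long ang 86.9
copper px 279 223 ctr [0.5342 0.023 ] size mm [32.5 33.3] long ang 176.9
silver px 440 226 ctr [0.5429 0.1396] size mm [32.8 31.1] long ang 78.1
silver px 414 360 ctr [0.6588 0.127 ] size mm [27.5  9.5] long ang 53.3
rows [-0.0018  0.0007  0.354 ] twist 0 cur [0.5338 0.0243 0.0888] yang 86.9
```

```bash
python3 -m handwheel '[[[0,-0.005,0.2,0],[0,-0.005,0.32,0],[0,-0.005,0.355,0],[0,-0.005,0.355,0],[0,-0.005,0.355,0]]]'; python3 -m handwheel '[[[0,0,0,0],[0,0,0,0],[0,0,0,0],[0,0,0,0],[0,0,-0.1,0],[0,0,-0.35,0],[0,0,-0.6,0],[0,0,-0.6,0]]]' 20;  python3 -c "from h import *;go(.576,-.155,.138,91.1)"
```

```text
time_s: 13.1
eef_pos: [0.5357, 0.023, 0.0201]
eef_rot: [0.001, 0.026, 1.0, -0.0]
wrist_force: [-0.2, 0.1, 0.9]
opening: 0.707
grasp_force: 0.0
time_s: 14.1
eef_pos: [0.5381, 0.0227, 0.1439]
eef_rot: [0.005, 0.026, 1.0, -0.001]
wrist_force: [0.1, 0.2, -0.6]
opening: 0.355
grasp_force: 59.5
rows [-0.2354 -0.8773  0.033 ] twist -0.0476 cur [0.5381 0.0227 0.1439] yang 87.0
```

```bash
python3 -m handwheel '[[[-0.06,-0.25,0,0],[-0.14,-0.5,0,0],[-0.2,-0.75,0,-0.03],[-0.235,-0.877,0,-0.048],[-0.235,-0.877,0,-0.048],[-0.235,-0.877,0,-0.048]]]'; python3 -c "from h import *;go(.576,-.155,.040,91.1)"
```

```text
time_s: 14.85
eef_pos: [0.5716, -0.1534, 0.1378]
eef_rot: [-0.001, -0.01, 1.0, 0.001]
wrist_force: [-0.2, 0.5, -0.4]
opening: 0.358
grasp_force: 59.6
rows [-0.0227 -0.0089  0.489 ] twist 0.0001 cur [ 0.5716 -0.1534  0.1378] yang 91.1
```

```bash
python3 -m handwheel '[[[0,-0.009,0.2,0],[-0.01,-0.009,0.4,0],[-0.01,-0.009,0.485,0],[-0.01,-0.009,0.485,0]]]';  python3 -m handwheel '[[[0,0,0,0],[0,0,0,0],[0,0,0,0],[0,0,-0.1,0],[0,0,-0.35,0],[0,0,-0.5,0],[0,0,-0.5,0]]]' 46;python3 -c "
from h import *
c=look('w6');go(.436,.034,.09,91.1);shapes(mask(c,COP,(200,0,560,420)),c,.03)"
```

```text
time_s: 15.35
eef_pos: [0.5735, -0.1548, 0.0408]
eef_rot: [-0.001, -0.01, 1.0, 0.001]
wrist_force: [0.3, -0.1, -0.2]
opening: 0.355
grasp_force: 59.6
time_s: 16.23
eef_pos: [0.5769, -0.1573, 0.1468]
eef_rot: [0.004, -0.01, 1.0, -0.002]
wrist_force: [0.4, 0.0, 0.3]
opening: 0.536
grasp_force: 0.0
rows [0.6799 0.9676 0.2678] twist 0.0003 cur [ 0.5756 -0.1567  0.1445] yang 91.1
px 283 200 ctr [ 0.573  -0.1561] size mm [33.4 32.4] long ang 1.1
px 284 129 ctr [ 0.5132 -0.1564] size mm [14.3 42.1] long ang 91.1
px 288 35 ctr [ 0.4453 -0.1549] size mm [31.1 39. ] long ang 91.0
px 523 32 ctr [0.4395 0.0215] size mm [29.6 36.9] long ang 108.4
px 226 13 ctr [ 0.4333 -0.1993] size mm [22.3 45.6] long ang 91.0
```

Both copper castings lie where I put them. Now the copper disc.

```bash
python3 -m handwheel '[[[0.17,0.25,0,0],[0.34,0.5,0,0],[0.51,0.75,0,0],[0.68,0.97,0,0],[0.68,0.97,0.15,0],[0.68,0.97,0.27,0],[0.68,0.97,0.27,0]]]' 60
python3 - <<'E'
from h import *
c=look("w7"); castings(c); go(.436,.0335,.018,91.1)
E
```

```text
time_s: 17.15
eef_pos: [0.4321, 0.0357, 0.0858]
eef_rot: [-0.003, -0.01, 1.0, 0.001]
wrist_force: [0.3, -0.6, -0.2]
opening: 0.701
grasp_force: 0.0
silver px 416 220 ctr [0.4285 0.132 ] size mm [45.2 16.2] long ang 38.6
copper px 278 226 ctr [0.4345 0.0336] size mm [30.9 30.8] long ang 1.0
silver px 410 361 ctr [0.548  0.1448] size mm [19.6 19.6] long ang 1.0
rows [-0.0139 -0.0097  0.345 ] twist 0.0003 cur [0.4334 0.0353 0.087 ] yang 91.1
```

```bash
python3 -m handwheel '[[[0,-0.009,0.2,0],[0,-0.009,0.31,0],[0,-0.009,0.35,0],[0,-0.009,0.35,0],[0,-0.009,0.35,0]]]'; python3 -m handwheel '[[[0,0,0,0],[0,0,0,0],[0,0,0,0],[0,0,0,0],[0,0,-0.1,0],[0,0,-0.35,0],[0,0,-0.6,0],[0,0,-0.6,0]]]' 20;  python3 -c "from h import *;go(.541,-.155,.138,91.1)"
```

```text
time_s: 17.82
eef_pos: [0.4357, 0.0331, 0.019]
eef_rot: [0.001, -0.01, 1.0, -0.0]
wrist_force: [-0.1, 0.6, -0.0]
opening: 0.701
grasp_force: 0.0
time_s: 18.82
eef_pos: [0.4379, 0.0328, 0.1421]
eef_rot: [0.004, -0.01, 1.0, -0.001]
wrist_force: [0.2, 0.2, -0.5]
opening: 0.336
grasp_force: 59.7
rows [-0.4965 -0.949   0.0269] twist 0.0005 cur [0.4379 0.0328 0.1421] yang 91.1
```

```bash
python3 -m handwheel '[[[-0.13,-0.25,0,0],[-0.26,-0.5,0,0],[-0.39,-0.75,0,0],[-0.5,-0.949,0,0],[-0.5,-0.949,0,0],[-0.5,-0.949,0,0]]]'; python3 -c "from h import *;go(.541,-.155,.040,91.1)"
```

```text
time_s: 19.58
eef_pos: [0.5372, -0.1537, 0.1364]
eef_rot: [-0.001, -0.01, 1.0, 0.001]
wrist_force: [-0.3, 0.1, -0.5]
opening: 0.338
grasp_force: 59.8
rows [-0.0201 -0.0077  0.4817] twist 0.0001 cur [ 0.5372 -0.1537  0.1364] yang 91.1
```

```bash
python3 -m handwheel '[[[0,-0.007,0.2,0],[-0.01,-0.007,0.4,0],[-0.01,-0.007,0.482,0],[-0.01,-0.007,0.482,0]]]';  python3 -m handwheel '[[[0,0,0,0],[0,0,0,0],[0,0,0,0],[0,0,-0.1,0],[0,0,-0.35,0],[0,0,-0.5,0],[0,0,-0.5,0]]]' 46;python3 -c "
from h import *
c=look('w8');go(.543,.1405,.09,91.1);shapes(mask(c,COP,(200,0,560,420)),c,.03)"
```

```text
time_s: 20.08
eef_pos: [0.5393, -0.1545, 0.0405]
eef_rot: [-0.001, -0.01, 1.0, 0.001]
wrist_force: [0.1, -0.5, -0.8]
opening: 0.337
grasp_force: 59.8
time_s: 20.95
eef_pos: [0.5426, -0.1569, 0.1451]
eef_rot: [0.003, -0.01, 1.0, -0.002]
wrist_force: [0.3, -0.2, 0.2]
opening: 0.539
grasp_force: 0.0
rows [-0.0373  1.4839  0.2624] twist 0.0003 cur [ 0.5412 -0.1563  0.1429] yang 91.1
px 282 219 ctr [ 0.5572 -0.1563] size mm [66.2 32.5] long ang 0.2
px 283 170 ctr [ 0.5127 -0.1562] size mm [16.1 41.7] long ang 91.1
px 286 89 ctr [ 0.4493 -0.155 ] size mm [32.4 39. ] long ang 91.0
px 226 72 ctr [ 0.4358 -0.2023] size mm [23.5 48.7] long ang 103.4
```

Copper disc, ring and bar are all in. Next is the silver disc.

```bash
python3 -m handwheel '[[[0,0.25,0,0],[0,0.5,0,0],[0,0.75,0,0],[0,1,0,0]]]' 60;python3 -m handwheel '[[[-0.01,0.2,0,0],[-0.02,0.4,0.05,0],[-0.037,0.484,0.15,0],[-0.037,0.484,0.26,0],[-0.037,0.484,0.26,0],[-0.037,0.484,0.26,0]]]'
python3 - <<'E'
from h import *
c=look("w9"); castings(c); go(.543,.1405,.018,91.1)
E
```

```text
time_s: 21.5
eef_pos: [0.5352, 0.0457, 0.1398]
eef_rot: [-0.001, -0.01, 1.0, 0.0]
wrist_force: [0.6, -0.0, 1.1]
opening: 0.705
grasp_force: 0.0
time_s: 22.25
eef_pos: [0.5418, 0.1408, 0.0893]
eef_rot: [-0.0, -0.01, 1.0, -0.0]
wrist_force: [-0.6, 0.2, 1.0]
opening: 0.701
grasp_force: 0.0
silver px 273 49 ctr [0.43   0.1337] size mm [43.8 16.1] long ang 38.3
silver px 282 222 ctr [0.5426 0.1415] size mm [31.2 31.2] long ang 1.0
rows [-0.0031 -0.0012  0.3595] twist -0.0 cur [0.5423 0.1407 0.0899] yang 91.1
```

```bash
python3 -m handwheel '[[[0,0.004,0.2,0],[0,0.004,0.32,0],[0,0.004,0.358,0],[0,0.004,0.358,0],[0,0.004,0.358,0]]]'; python3 -m handwheel '[[[0,0,0,0],[0,0,0,0],[0,0,0,0],[0,0,0,0],[0,0,-0.1,0],[0,0,-0.35,0],[0,0,-0.6,0],[0,0,-0.6,0]]]' 20;  python3 -c "from h import *;go(.543,-.2525,.138,91.1)"
```

```text
time_s: 22.92
eef_pos: [0.5432, 0.1418, 0.0193]
eef_rot: [0.001, -0.01, 1.0, 0.0]
wrist_force: [0.1, -0.6, -0.0]
opening: 0.7
grasp_force: 0.0
time_s: 23.92
eef_pos: [0.5457, 0.1422, 0.1441]
eef_rot: [0.005, -0.01, 1.0, 0.0]
wrist_force: [-0.2, 0.3, -0.5]
opening: 0.334
grasp_force: 59.6
rows [ 0.053  -1.9727  0.0294] twist 0.0005 cur [0.5457 0.1422 0.1441] yang 91.1
```

```bash
python3 -m handwheel '[[[0.005,-0.25,0,0],[0.01,-0.5,0,0],[0.02,-0.75,0,0],[0.026,-1,0,0]]]';python3 -m handwheel '[[[0.005,-0.25,0,0],[0.01,-0.5,0,0],[0.02,-0.75,0,0],[0.026,-0.97,0,0],[0.026,-0.97,0,0],[0.026,-0.97,0,0]]]'; python3 -c "from h import *;go(.543,-.2525,.040,91.1)"
```

```text
time_s: 24.42
eef_pos: [0.5399, -0.0595, 0.1376]
eef_rot: [-0.0, -0.01, 1.0, 0.0]
wrist_force: [-1.0, 0.5, -0.3]
opening: 0.337
grasp_force: 59.6
time_s: 25.18
eef_pos: [0.5387, -0.2516, 0.1372]
eef_rot: [-0.001, -0.01, 1.0, 0.001]
wrist_force: [-0.6, 0.3, -1.2]
opening: 0.334
grasp_force: 59.6
rows [-0.022  -0.0055  0.4862] twist -0.0 cur [ 0.5387 -0.2516  0.1372] yang 91.1
```

```bash
python3 -m handwheel '[[[0,-0.005,0.2,0],[-0.01,-0.005,0.4,0],[-0.01,-0.005,0.486,0],[-0.01,-0.005,0.486,0]]]';  python3 -m handwheel '[[[0,0,0,0],[0,0,0,0],[0,0,0,0],[0,0,-0.1,0],[0,0,-0.35,0],[0,0,-0.5,0],[0,0,-0.5,0]]]' 46;python3 -c "
from h import *
c=look('w10');go(.648,.138,.138,91.1);castings(c,.45,.62,-.305,-.2,.026,.045)"
```

```text
time_s: 25.68
eef_pos: [0.5407, -0.2517, 0.0396]
eef_rot: [-0.001, -0.01, 1.0, 0.001]
wrist_force: [-0.6, 0.9, -0.8]
opening: 0.334
grasp_force: 59.6
time_s: 26.55
eef_pos: [0.5436, -0.2548, 0.1457]
eef_rot: [0.003, -0.01, 1.0, -0.002]
wrist_force: [-0.4, -0.6, -1.2]
opening: 0.539
grasp_force: 0.0
rows [-0.5666  1.9492  0.0231] twist 0.0003 cur [ 0.5423 -0.254   0.1433] yang 91.1
silver px 232 184 ctr [ 0.532  -0.2995] size mm [107.6   3.5] long ang 1.0
silver px 340 184 ctr [ 0.5301 -0.2026] size mm [107.4   4.2] long ang 1.0
silver px 284 203 ctr [ 0.545  -0.2522] size mm [31.9 31. ] long ang 1.1
```

```bash
python3 -m handwheel '[[[0.05,0.25,0,0],[0.05,0.5,0,0],[0.03,0.75,0,0],[0,1,0,0]]]' 60;python3 -m handwheel '[[[-0.1,0.25,0,0],[-0.3,0.5,0,0],[-0.5,0.75,0,0],[-0.567,0.945,0.1,0],[-0.567,0.945,0.25,0],[-0.567,0.945,0.25,0],[-0.567,0.945,0.25,0]]]'
python3 - <<'E'
from h import *
c=look("w11"); castings(c); go(.648,.138,.018,91.1)
E
```

```text
time_s: 27.1
eef_pos: [0.5363, -0.0516, 0.1396]
eef_rot: [-0.001, -0.01, 1.0, 0.0]
wrist_force: [0.9, -0.2, -0.0]
opening: 0.699
grasp_force: 0.0
time_s: 27.98
eef_pos: [0.647, 0.1374, 0.0909]
eef_rot: [-0.0, -0.01, 1.0, -0.0]
wrist_force: [-0.4, -0.7, -0.0]
opening: 0.702
grasp_force: 0.0
silver px 248 240 ctr [0.6629 0.1136] size mm [32.9 33.7] long ang 175.0
rows [-0.0016  0.0036  0.3687] twist -0.0003 cur [0.6476 0.1373 0.0917] yang 91.1
```

The silver ring has been knocked to (0.663,0.114), so I'll re-aim.

```bash
python3 -m handwheel '[[[-0.077,-0.118,0,0],[-0.077,-0.118,0,0],[-0.077,-0.118,0,0],[-0.077,-0.118,0,0]]]'
python3 - <<'E'
from h import *
c=look("w12"); castings(c,x1=.7); go(.663,.1136,.018,91.1)
E
```

```text
time_s: 28.52
eef_pos: [0.6629, 0.1145, 0.0909]
eef_rot: [0.0, -0.01, 1.0, 0.0]
wrist_force: [-0.5, 0.3, -1.0]
opening: 0.705
grasp_force: 0.0
silver px 279 220 ctr [0.6632 0.1135] size mm [32.2 33.7] long ang 179.9
rows [-0.0009 -0.0057  0.3639] twist 0.0004 cur [0.6628 0.1147 0.0908] yang 91.1
```

```bash
python3 -m handwheel '[[[0,-0.005,0.2,0],[0,-0.005,0.32,0],[0,-0.005,0.364,0],[0,-0.005,0.364,0],[0,-0.005,0.364,0]]]'; python3 -m handwheel '[[[0,0,0,0],[0,0,0,0],[0,0,0,0],[0,0,0,0],[0,0,-0.1,0],[0,0,-0.35,0],[0,0,-0.6,0],[0,0,-0.6,0]]]' 20;  python3 -c "from h import *;go(.577,-.2525,.138,91.1)"
```

```text
time_s: 29.2
eef_pos: [0.664, 0.1137, 0.0194]
eef_rot: [0.001, -0.01, 1.0, -0.0]
wrist_force: [0.7, -0.6, 0.4]
opening: 0.707
grasp_force: 0.0
time_s: 30.2
eef_pos: [0.667, 0.1137, 0.1456]
eef_rot: [0.006, -0.01, 1.0, -0.0]
wrist_force: [0.7, -0.0, -0.2]
opening: 0.36
grasp_force: 59.5
rows [ 0.4865 -1.8217  0.0326] twist 0.0004 cur [0.667  0.1137 0.1456] yang 91.1
```

```bash
python3 -m handwheel '[[[0.15,-0.2,0,0],[0.32,-0.4,0,0],[0.46,-0.65,0,0],[0.46,-0.9,0,0]]]';python3 -m handwheel '[[[0.01,-0.25,0,0],[0.02,-0.5,0,0],[0.025,-0.75,0,0],[0.025,-0.92,0,0],[0.025,-0.92,0,0],[0.025,-0.92,0,0]]]'; python3 -c "from h import *;go(.577,-.2525,.040,91.1)"
```

```text
time_s: 30.7
eef_pos: [0.5721, -0.0688, 0.1376]
eef_rot: [-0.001, -0.01, 1.0, 0.0]
wrist_force: [0.9, -0.7, -0.4]
opening: 0.365
grasp_force: 59.5
time_s: 31.45
eef_pos: [0.5727, -0.2515, 0.1375]
eef_rot: [-0.0, -0.01, 1.0, 0.001]
wrist_force: [0.8, 0.5, -0.6]
opening: 0.361
grasp_force: 59.5
rows [-0.0217 -0.0061  0.4876] twist 0.0002 cur [ 0.5727 -0.2515  0.1375] yang 91.1
```

```bash
python3 -m handwheel '[[[0,-0.006,0.2,0],[-0.012,-0.006,0.4,0],[-0.012,-0.006,0.486,0],[-0.012,-0.006,0.486,0]]]';  python3 -m handwheel '[[[0,0,0,0],[0,0,0,0],[0,0,0,0],[0,0,-0.1,0],[0,0,-0.35,0],[0,0,-0.5,0],[0,0,-0.5,0]]]' 46;python3 -c "
from h import *
c=look('w13');go(.430,.133,.138,128.5);castings(c,.45,.62,-.305,-.2,.026,.045)"
```

```text
time_s: 31.95
eef_pos: [0.5755, -0.252, 0.0403]
eef_rot: [-0.001, -0.011, 1.0, 0.001]
wrist_force: [0.2, -0.3, -0.0]
opening: 0.358
grasp_force: 61.1
time_s: 32.83
eef_pos: [0.5778, -0.2549, 0.1458]
eef_rot: [0.003, -0.01, 1.0, -0.002]
wrist_force: [0.2, -0.0, 0.9]
opening: 0.538
grasp_force: 0.0
rows [0.6949 1.9496 0.0195] twist -0.4349 cur [ 0.5766 -0.2541  0.1434] yang 91.1
silver px 287 140 ctr [ 0.5463 -0.2506] size mm [146.1 100.9] long ang 1.0
silver px 285 164 ctr [ 0.544  -0.2521] size mm [31.5 31.7] long ang 91.1
silver px 286 202 ctr [ 0.5789 -0.2513] size mm [34.8 34.7] long ang 1.1
```

```bash
python3 -m handwheel '[[[0.02,0.25,0,0],[0.1,0.5,0,0],[0.25,0.75,0,0],[0.35,1,0,0]]]' 40;python3 -m handwheel '[[[0.1,0.25,0,-0.1],[0.2,0.5,0,-0.2],[0.3,0.75,0,-0.3],[0.345,0.95,0.1,-0.4],[0.345,0.95,0.25,-0.435],[0.345,0.95,0.25,-0.435],[0.345,0.95,0.25,-0.435]]]'
python3 - <<'E'
from h import *
c=look("w14"); castings(c); go(.430,.133,.018,128.5)
E
```

```text
time_s: 33.38
eef_pos: [0.4993, -0.053, 0.1393]
eef_rot: [-0.001, -0.01, 1.0, 0.001]
wrist_force: [1.6, 0.1, 0.7]
opening: 0.469
grasp_force: 0.0
time_s: 34.25
eef_pos: [0.429, 0.1335, 0.091]
eef_rot: [-0.0, -0.329, 0.944, 0.0]
wrist_force: [-0.2, -0.2, 0.1]
opening: 0.476
grasp_force: 0.0
silver px 282 218 ctr [0.4281 0.1331] size mm [43.7 15.5] long ang 39.0
rows [ 0.     -0.0026  0.3672] twist -0.001 cur [0.4296 0.1334 0.0914] yang 128.4
```

```bash
python3 -m handwheel '[[[0,0,0.2,0],[0,0,0.32,0],[0,0,0.366,0],[0,0,0.366,0],[0,0,0.366,0]]]'; python3 -m handwheel '[[[0,0,0,0],[0,0,0,0],[0,0,0,0],[0,0,0,0],[0,0,-0.1,0],[0,0,-0.35,0],[0,0,-0.6,0],[0,0,-0.6,0]]]' 5;  python3 -c "from h import *;go(.502,-.06,.145,91.1)"
```

```text
time_s: 34.92
eef_pos: [0.4301, 0.1337, 0.0186]
eef_rot: [0.001, -0.33, 0.944, -0.0]
wrist_force: [0.2, -0.8, -0.4]
opening: 0.467
grasp_force: 0.0
time_s: 35.92
eef_pos: [0.4322, 0.1341, 0.1419]
eef_rot: [0.005, -0.33, 0.944, -0.001]
wrist_force: [0.9, 0.0, -0.9]
opening: 0.17
grasp_force: 58.7
rows [ 0.3315 -0.9765 -0.0124] twist 0.4355 cur [0.4322 0.1341 0.1419] yang 128.5
```

```bash
python3 -m handwheel '[[[0.08,-0.25,0,0.1],[0.16,-0.5,0,0.2],[0.24,-0.75,0,0.3],[0.33,-0.976,0,0.4],[0.33,-0.976,0,0.435],[0.33,-0.976,0,0.435]]]';python3 -c "from h import *;go(.502,-.2525,.145,91.1)"
```

```text
time_s: 36.67
eef_pos: [0.498, -0.0603, 0.1363]
eef_rot: [-0.001, -0.009, 1.0, 0.0]
wrist_force: [0.2, -0.5, -1.3]
opening: 0.163
grasp_force: 58.9
rows [-0.0015 -0.9614 -0.0445] twist -0.0001 cur [ 0.498  -0.0603  0.1363] yang 91.1
```

```bash
python3 -m handwheel '[[[0,-0.25,-0.03,0],[0,-0.5,-0.03,0],[0,-0.75,-0.03,0],[0.005,-0.96,-0.03,0],[0.005,-0.96,-0.03,0],[0.005,-0.96,-0.03,0]]]';python3 -c "
from h import *
go(.502,-.2525,.046,91.1);c=look('w15')"
```

```text
time_s: 37.42
eef_pos: [0.5012, -0.2506, 0.1427]
eef_rot: [-0.001, -0.01, 1.0, 0.001]
wrist_force: [0.5, 0.5, -0.1]
opening: 0.163
grasp_force: 59.0
rows [-0.0043 -0.0101  0.4835] twist 0.0011 cur [ 0.5012 -0.2506  0.1427] yang 91.2
```

View pics/w15.png

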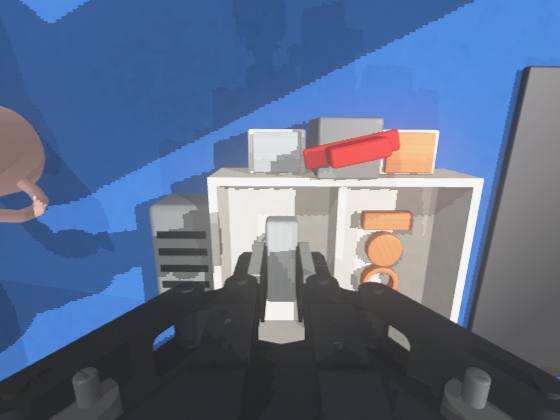

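The silver bar is held over the silver compartment at (282,235). The three copper castings are at (385,220) to (380,280). The turnbutton at (350,150) is tilted slightly. I'll lower the bar and release it.

```bash
python3 -m handwheel '[[[0,-0.01,0.2,0],[0,-0.01,0.4,0],[0,-0.01,0.483,0],[0,-0.01,0.483,0]]]';  python3 -m handwheel '[[[0,0,0,0],[0,0,0,0],[0,0,0,0],[0,0,-0.1,0],[0,0,-0.35,0],[0,0,-0.65,0],[0,0,-1,0],[0,0,-1,0],[0,0,-1,0]]]' 40;python3 -c "
from h import *
go(.5,-.2,.25,91.1);c=look('w16')
shapes(mask(c,COP,(0,0,560,420)),c,.1)
X=cloud(c);ok=c['range_z']>0
for s,y in(('R',-.27),('L',-.14)):
  for x in(.5,.55):
    pass
m=ok&(abs(X[...,2]-.066)<.004)&(X[...,0]>.46)&(X[...,0]<.49)&(X[...,1]>-.3)&(X[...,1]<-.11);print('front rim',np.percentile(X[m],[5,50,95],axis=0))
m=ok&(abs(X[...,2]-.066)<.004)&(X[...,0]>.50)&(X[...,0]<.6)&(abs(X[...,1]+.204)<.02);print('divider',np.percentile(X[m],[5,50,95],axis=0))
"
```

```text
time_s: 37.98
eef_pos: [0.5012, -0.2526, 0.0461]
eef_rot: [-0.001, -0.011, 1.0, 0.001]
wrist_force: [0.6, 0.3, 0.4]
opening: 0.164
grasp_force: 59.0
time_s: 39.1
eef_pos: [0.5018, -0.2542, 0.2477]
eef_rot: [0.001, -0.01, 1.0, -0.001]
wrist_force: [-0.8, -0.2, -0.1]
opening: 0.469
grasp_force: 0.0
rows [ 0.0038  0.2711 -0.0118] twist 0.0003 cur [ 0.5018 -0.2542  0.2477] yang 91.1
px 238 311 ctr [ 0.6362 -0.3008] size mm [11.7 60.1] long ang 160.0
px 357 226 ctr [ 0.5324 -0.1777] size mm [53.3 27.6] long ang 3.1
px 360 193 ctr [ 0.4967 -0.1771] size mm [12.  34.9] long ang 91.1
px 348 142 ctr [ 0.4479 -0.1963] size mm [83.4 25.6] long ang 88.1
front rim [[ 0.4684734  -0.29467361  0.06336481]
 [ 0.47191708 -0.20731989  0.06532087]
 [ 0.47579073 -0.11520066  0.0665563 ]]Traceback (most recent call last):
  File "<string>", line 10, in <module>
    m=ok&(abs(X[...,2]-.066)<.004)&(X[...,0]>.50)&(X[...,0]<.6)&(abs(X[...,1]+.204)<.02);print('divider',np.percentile(X[m],[5,50,95],axis=0))
                                                                                                         ~~~~~~~~~~~~~^^^^^^^^^^^^^^^^^^^^^^^
    return _quantile_unchecked(
        a, q, axis, out, overwrite_input, method, keepdims, weights)
    return _ureduce(a,
                    func=_quantile_ureduce_func,
    ...<5 lines>...
                    overwrite_input=overwrite_input,
                    method=method)
    r = func(a, **kwargs)
    result = _quantile(arr,
                       quantiles=q,
    ...<2 lines>...
                       out=out,
                       weights=wgt)
    slices_having_nans = np.isnan(arr[-1, ...])
                                  ~~~^^^^^^^^^
IndexError: index -1 is out of bounds for axis 0 with size 0
```

View pics/w16.png

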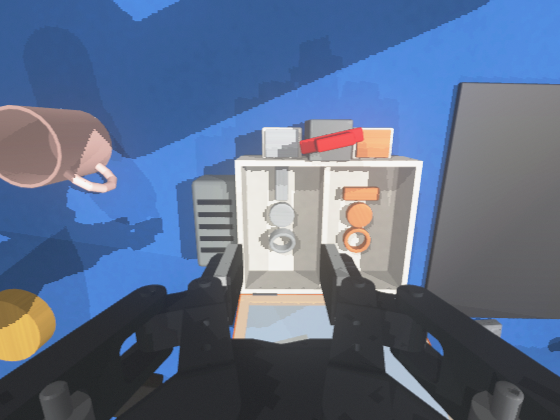

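All six castings are in: silver at (282,185–240) and copper at (360,193–240). Now the lid. I'll go behind it with the fingers closed.

```bash
python3 -m handwheel '[[[0,0.1,-0.16,0],[-0.2,0.25,-0.16,0],[-0.5,0.25,-0.16,0],[-0.75,0.25,-0.16,0],[-0.75,0.25,-0.16,0]]]' 0;python3 -m handwheel '[[[-0.2,0,0,0],[-0.4,0,0,0],[-0.4,0,0,0],[-0.4,0,0.2,0],[-0.4,0,0.45,0],[-0.4,0,0.45,0],[-0.4,0,0.45,0]]]'
python3 - <<'E'
from h import *
go(.66,-.204,.19,91.1); c=look("s2","side")
X=cloud(c); m=(c["range_z"]>0)&(X[...,0]>.6)&(X[...,0]<.7)&(X[...,1]>-.32)&(X[...,1]<-.285)&(X[...,2]>.08)
P=X[m]; print(np.polyfit(P[:,2],P[:,0],1),P[:,2].max(),len(P))
E
```

```text
time_s: 39.78
eef_pos: [0.6517, -0.1999, 0.2734]
eef_rot: [-0.003, -0.011, 1.0, 0.002]
wrist_force: [-0.6, 1.0, -0.3]
opening: 0.0
grasp_force: 0.0
time_s: 40.65
eef_pos: [0.7305, -0.2, 0.1907]
eef_rot: [0.001, -0.01, 1.0, -0.0]
wrist_force: [0.1, 0.7, 0.4]
opening: -0.004
grasp_force: 0.0
rows [ 0.353  -0.0133  0.0031] twist 0.0001 cur [ 0.7305 -0.2     0.1907] yang 91.1
[0.22767584 0.61704132] 0.2230670463487887 377
```

View pics/s2.png

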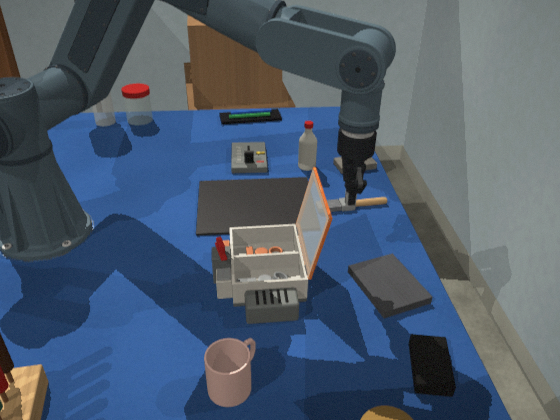

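The gripper at (350,190) is behind the lid, clear of it. I'll push the lid over along an arc.

```bash
python3 -m handwheel '[[[0.12,0,0,0],[0.22,0,0,0],[0.3,0,0,0],[0.36,0,0,0],[0.42,0,-0.01,0],[0.48,0,-0.03,0],[0.53,0,-0.06,0]]]'; python3 -m handwheel '[[[0.06,0,0,0],[0.12,0,0.01,0],[0.17,0,0.03,0],[0.22,0,0.06,0],[0.27,0,0.09,0],[0.32,0,0.12,0],[0.37,0,0.17,0],[0.41,0,0.21,0]]]'
python3 - <<'E'
from h import *
go(.552,-.204,.171,91.1); c=look("s3","side")
X=cloud(c); m=(c["range_z"]>0)&(X[...,0]>.45)&(X[...,0]<.7)&(X[...,1]>-.32)&(X[...,1]<-.285)&(X[...,2]>.08)
P=X[m]; print(P[P[:,2]>P[:,2].max()-.01].mean(0),len(P))
E
```

```text
time_s: 41.58
eef_pos: [0.6239, -0.2016, 0.2013]
eef_rot: [-0.0, -0.01, 1.0, -0.0]
wrist_force: [1.1, 0.3, -0.9]
opening: -0.0
grasp_force: 0.6
time_s: 42.58
eef_pos: [0.5418, -0.2031, 0.158]
eef_rot: [-0.0, -0.01, 1.0, 0.0]
wrist_force: [1.3, 0.1, 0.3]
opening: -0.005
grasp_force: 0.4
rows [-0.0511 -0.0054 -0.0652] twist 0.0002 cur [ 0.5418 -0.2031  0.158 ] yang 91.1
[ 0.51287846 -0.2978999   0.16539201] 466
```

```bash
python3 -m handwheel '[[[0.03,0,0.035,0],[0.057,0,0.067,0],[0.08,0,0.12,0],[0.11,0,0.17,0],[0.129,0,0.22,0],[0.14,0,0.27,0],[0.15,0,0.32,0],[0.155,0,0.36,0],[0.159,0,0.385,0],[0.159,0,0.395,0]]]'; python3 -m handwheel '[[[0,0,0.01,0],[0,0,0.015,0],[0,0,0.015,0]]]'
python3 - <<'E'
from h import *
go(.51,-.204,.08,91.1); c=look("s4","side")
X=cloud(c); m=(c["range_z"]>0)&(X[...,0]>.45)&(X[...,0]<.7)&(X[...,1]>-.31)&(X[...,1]<-.285)&(X[...,2]>.05)
P=X[m]; print(np.percentile(P[:,2],[5,50,95]),len(P))
E
```

```text
time_s: 43.88
eef_pos: [0.5108, -0.2038, 0.0804]
eef_rot: [-0.0, -0.01, 1.0, 0.0]
wrist_force: [-6.5, 3.7, 16.6]
opening: 0.0
grasp_force: 8.1
time_s: 44.25
eef_pos: [0.5108, -0.2038, 0.0802]
eef_rot: [-0.001, -0.01, 1.0, -0.0]
wrist_force: [-12.7, 6.4, 29.0]
opening: -0.0
grasp_force: 14.3
rows [ 0.0041 -0.0008  0.0008] twist 0.0008 cur [ 0.5108 -0.2038  0.0802] yang 91.2
[0.05181819 0.06875972 0.0730243 ] 1044
```

The lid is shut: the edge is at 0.073 and the finger stopped on it. I'll lift off and measure the turnbutton.

```bash
python3 -m handwheel '[[[0,0,-0.1,0],[0,0,-0.3,0],[0,0,-0.55,0],[0,0,-0.65,0],[0,0,-0.65,0],[0,0,-0.65,0]]]' 40
python3 - <<'E'
from h import *
c=look("w17"); p,_=here(); print(p)
m=mask(c,[((0,180,60),(6,255,255)),((174,180,60),(180,255,255))],(0,0,560,420))
shapes(m,c,.1035)
X=cloud(c); k=(c["range_z"]>0)&(m>0)&(X[...,2]>.098)&(X[...,2]<.109)
u=k.astype(np.uint8); shapes(u,c,.1035,20)
im=c["color"][:,:,::-1][60:300,160:460]; cv2.imwrite("pics/w17c.png",cv2.resize(im,None,fx=2,fy=2))
E
```

```text
time_s: 45.05
eef_pos: [0.5103, -0.2034, 0.2056]
eef_rot: [-0.001, -0.01, 1.0, 0.001]
wrist_force: [-0.4, -0.3, -0.4]
opening: 0.466
grasp_force: 0.0
[ 0.51004952 -0.20325786  0.20515774]
```

View pics/w17c.png

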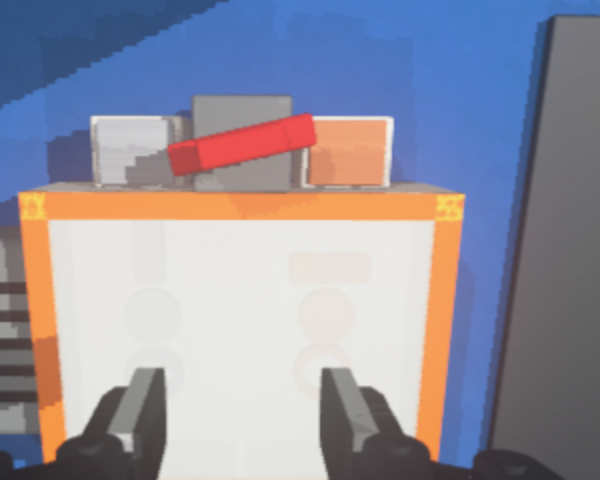

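The lid is shut with the castings visible under it. The red turnbutton runs from about (170,158) to (312,130) in the crop, slightly turned. I'll measure it.

Run:
```python
from h import *
c=np.load("w17.npz"); c={k:c[k] for k in c}
hsv=cv2.cvtColor(c["color"],cv2.COLOR_RGB2HSV); print(hsv[60+145//2,160+240//2],hsv[60+150//2,160+350//2])
m=mask(c,[((0,150,60),(3,255,255)),((174,150,60),(180,255,255))],(0,60,560,160))
shapes(m,c,.0795); X=cloud(c)
k=((c["range_z"]>0)&(X[...,2]>.097)&(X[...,2]<.112)&(X[...,1]<-.15)&(X[...,1]>-.26)&(X[...,0]<.47)&(X[...,0]>.42)).astype(np.uint8); print(k.sum()); shapes(k,c,.1035,10)
```

```text
[  0 169 238] [ 11 126 237]
px 277 132 ctr [ 0.4481 -0.2051] size mm [13.1 62.3] long ang 103.6
716
px 280 132 ctr [ 0.4481 -0.2049] size mm [11.8 35.5] long ang 103.6
```

```bash
python3 -m handwheel '[[[0.1,0,0,0.1],[0.2,0,0,0.22],[0.31,-0.003,0,0.34],[0.31,-0.003,0,0.46],[0.31,-0.003,0,0.58],[0.31,-0.003,0,0.7],[0.31,-0.003,0.15,0.82],[0.31,-0.003,0.3,0.902],[0.31,-0.003,0.375,0.902],[0.31,-0.003,0.375,0.902]]]' 40; python3 -m handwheel '[[[0,0,0,0],[0,0,0,0]]]'; python3 -c "from h import *;go(.448,-.205,.093,13.6)"
```

```text
time_s: 46.35
eef_pos: [0.4479, -0.2049, 0.1303]
eef_rot: [-0.002, 0.617, 0.787, 0.0]
wrist_force: [-0.5, 0.7, -0.1]
opening: 0.466
grasp_force: 0.0
time_s: 46.6
eef_pos: [0.4496, -0.2061, 0.133]
eef_rot: [0.001, 0.618, 0.786, -0.0]
wrist_force: [-0.4, -0.3, -0.3]
opening: 0.469
grasp_force: 0.0
rows [ 0.0078 -0.0067  0.2001] twist 0.0006 cur [ 0.4496 -0.2061  0.133 ] yang 13.7
```

```bash
python3 -m handwheel '[[[0.006,-0.006,0.1,0],[0.006,-0.006,0.195,0],[0.006,-0.006,0.195,0],[0.006,-0.006,0.195,0]]]'; python3 -m handwheel '[[[0,0,0,0],[0,0,0,0],[0,0,0,0],[0,0,0,0],[0,0,0,0]]]' 2; python3 -c "from h import *;go(.448,-.205,.093,91.5)"
```

```text
time_s: 47.1
eef_pos: [0.4481, -0.2052, 0.0939]
eef_rot: [0.001, 0.618, 0.786, 0.0]
wrist_force: [0.4, 0.4, -0.4]
opening: 0.467
grasp_force: 0.0
time_s: 47.72
eef_pos: [0.4478, -0.2052, 0.094]
eef_rot: [0.001, 0.618, 0.786, -0.0]
wrist_force: [-1.5, 0.7, 5.9]
opening: 0.121
grasp_force: 60.2
rows [0.0007 0.001  0.0048] twist -0.9062 cur [ 0.4478 -0.2052  0.094 ] yang 13.6
```

```bash
python3 -m handwheel '[[[0,0,0,-0.11],[0,0,0,-0.22],[0,0,0,-0.33],[0,0,0,-0.44],[0,0,0,-0.55],[0,0,0,-0.66],[0,0,0,-0.77],[0,0,0,-0.86],[0,0,0,-0.91],[0,0,0,-0.91]]]'; python3 -m handwheel '[[[0,0,0,0],[0,0,0,0]]]';  python3 -c "from h import *;go(.448,-.205,.093,91.5);print(ctrl.get_obs()['torque'])"
```

```text
time_s: 48.98
eef_pos: [0.4479, -0.2051, 0.094]
eef_rot: [0.0, -0.016, 1.0, -0.0]
wrist_force: [-0.8, 1.7, 5.3]
opening: 0.124
grasp_force: 60.3
time_s: 49.22
eef_pos: [0.4479, -0.205, 0.094]
eef_rot: [0.0, -0.016, 1.0, -0.0]
wrist_force: [-1.0, 0.6, 5.7]
opening: 0.125
grasp_force: 60.3
rows [-0.0005  0.0002  0.0048] twist 0.0038 cur [ 0.4479 -0.205   0.094 ] yang 91.8
[0.23591152 0.33819438 0.06268178]
```

```bash
python3 -m handwheel '[[[0,0,0,0],[0,0,0,0],[0,0,0,0],[0,0,-0.1,0],[0,0,-0.3,0],[0,0,-0.6,0],[-0.25,0,-0.6,0],[-0.25,0,-0.6,0],[-0.25,0,-0.6,0]]]' 40
python3 - <<'E'
from h import *
c=look("w18"); X=cloud(c)
k=((c["range_z"]>0)&(X[...,2]>.097)&(X[...,2]<.112)&(X[...,1]<-.15)&(X[...,1]>-.26)&(X[...,0]<.49)&(X[...,0]>.41)).astype(np.uint8); shapes(k,c,.1035,10)
m=mask(c,[((0,150,60),(3,255,255)),((174,150,60),(180,255,255))],(0,60,560,250)); shapes(m,c,.0795)
# lid orange free edge direction, lid top heights
m=(c["range_z"]>0)&(X[...,0]>.466)&(X[...,0]<.60)&(X[...,1]>-.31)&(X[...,1]<-.1)&(X[...,2]>.05)&(X[...,2]<.09); P=X[m]
print("lid z",np.median(P[P[:,0]<.5][:,2]),np.median(P[P[:,0]>.55][:,2]) if (P[:,0]>.55).any() else None)
h=mask(c,[((8,120,120),(18,255,255))],(0,60,560,420)); ys=[]
for y in np.arange(-.295,-.115,.01):
    q=X[(h>0)&(abs(X[...,1]-y)<.004)&(abs(X[...,2]-.0725)<.006)&(X[...,0]<.50)]
    if len(q)>5: ys.append((y,np.percentile(q[:,0],3)))
ys=np.array(ys); print(ys.round(4).tolist()); 
im=c["color"][:,:,::-1][60:300,160:460]; cv2.imwrite("pics/w18c.png",cv2.resize(im,None,fx=2,fy=2)); go(.53,.0,.24,88.6)
E
```

```text
time_s: 50.35
eef_pos: [0.4968, -0.2027, 0.212]
eef_rot: [-0.001, -0.016, 1.0, 0.001]
wrist_force: [0.1, -0.2, -0.7]
opening: 0.468
grasp_force: 0.0
px 280 149 ctr [ 0.448  -0.2053] size mm [35.  11.2] long ang 2.1
px 280 146 ctr [ 0.4481 -0.2053] size mm [61.9 12.4] long ang 2.1
lid z 0.07205441598141216 0.07177073983967469
[[-0.295, 0.4714], [-0.285, 0.4706], [-0.275, 0.4703], [-0.265, 0.47], [-0.255, 0.4703], [-0.245, 0.4703], [-0.235, 0.4698], [-0.225, 0.4696], [-0.215, 0.4693], [-0.195, 0.4696], [-0.185, 0.4693], [-0.175, 0.469], [-0.165, 0.4688], [-0.155, 0.4684], [-0.145, 0.4682], [-0.135, 0.4687], [-0.125, 0.4683]]
rows [-0.1992  1.0081 -0.1393] twist 0.0375 cur [ 0.4965 -0.2028  0.212 ] yang 91.8
```

View pics/w18c.png

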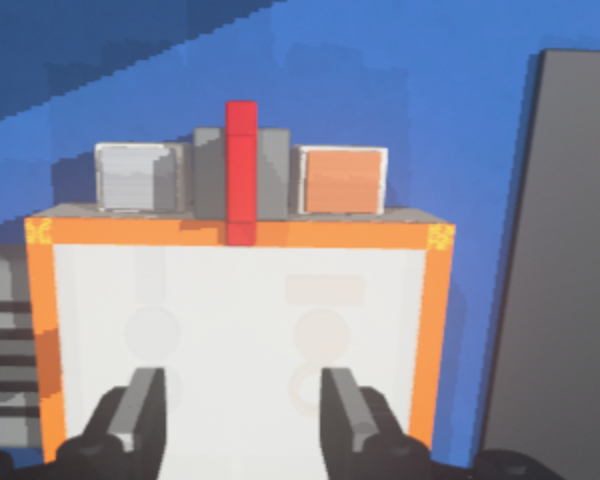

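The turnbutton now lies square across the lid edge (about 1.59 rad) and the lid is flat at 0.072. Last is the fader.

```bash
python3 -m handwheel '[[[-0.05,0.25,-0.1,0.01],[-0.1,0.5,-0.14,0.02],[-0.15,0.75,-0.14,0.038],[-0.2,1,-0.14,0.038]]]' 60; python3 -m handwheel '[[[0,0.25,0,0],[0,0.5,0,0],[0,0.75,0,0],[0,1,0,0]]]'; python3 -m handwheel '[[[0.01,0.25,0.1,0],[0.025,0.45,0.3,0],[0.025,0.45,0.3,0],[0.025,0.45,0.3,0]]]'
python3 - <<'E'
from h import *
c=look("w19"); p,_=here(); print(p); X=cloud(c)
m=mask(c,[((20,120,120),(35,255,255))],(0,0,560,420)); shapes(m,c,.024,30)
W=np.array([ray(c,u,v,.024)[:2] for v,u in np.argwhere(m>0)]); W=W[(abs(W[:,0]-.567)<.03)&(abs(W[:,1]-.348)<.03)]
d=np.array([np.cos(np.radians(88.6)),np.sin(np.radians(88.6))]); e=np.array([d[1],-d[0]])
o=np.array([.5306,.3454]); q=(W-o)@d; print("pointer panel y: mid-range",(q.min()+q.max())/2,"mean",q.mean(),"x",((W-o)@e).min(),((W-o)@e).max())
t=(W-o)@e; print("tip y",q[t<np.percentile(t,8)].mean())
r=mask(c,[((0,130,100),(8,255,255)),((172,130,100),(180,255,255))],(0,0,560,420)); shapes(r,c,.0205,20)
k=(c["range_z"]>0)&(abs(X[...,2]-.0555)<.005)&(abs(X[...,0]-.53)<.03)&(X[...,1]>.26)&(X[...,1]<.36); shapes(k.astype(np.uint8),c,.0555,20)
P=cv2.inRange(X[...,2],.015,.025)&(((X[...,0]>.46)&(X[...,0]<.6)&(X[...,1]>.24)&(X[...,1]<.45)).astype(np.uint8)*255); shapes(P,c,.02,2000)
E
```

```text
time_s: 50.9
eef_pos: [0.5303, -0.0008, 0.2406]
eef_rot: [-0.0, 0.013, 1.0, 0.0]
wrist_force: [1.3, -0.9, 0.1]
opening: 0.7
grasp_force: 0.0
time_s: 51.4
eef_pos: [0.5352, 0.1989, 0.2404]
eef_rot: [-0.001, 0.013, 1.0, -0.0]
wrist_force: [1.0, 0.5, 0.5]
opening: 0.705
grasp_force: 0.0
time_s: 51.9
eef_pos: [0.5333, 0.2873, 0.1809]
eef_rot: [-0.0, 0.013, 1.0, -0.0]
wrist_force: [0.2, 0.0, -0.2]
opening: 0.7
grasp_force: 0.0
[0.53403455 0.28708292 0.18186616]
px 339 226 ctr [0.5678 0.3475] size mm [25.9 11.3] long ang 7.5
pointer panel y: mid-range 0.001930744775129664 mean 0.0019304785338253806 x 0.02432699574443488 0.05064667219616356
tip y 0.0014020574226741459
px 288 222 ctr [0.564  0.2944] size mm [ 4.2 21. ] long ang 178.8
px 290 198 ctr [0.5294 0.2956] size mm [19.2 27.9] long ang 178.5
px 338 186 ctr [0.5311 0.3452] size mm [168.2 108. ] long ang 88.5
```

View pics/w19.png

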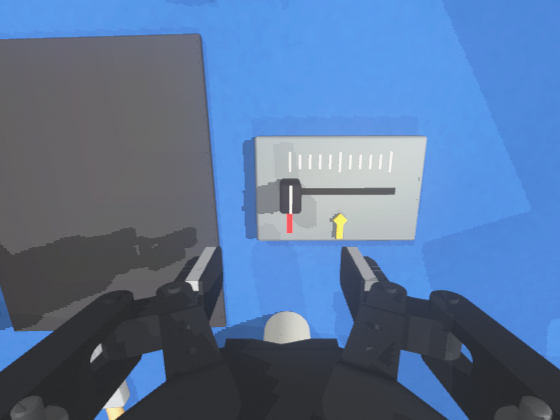

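The fader is at off (290,198) and the pointer tip is at (340,214). I'll take one more look centred on the pointer to remove parallax.

```bash
python3 -m handwheel '[[[0,0.15,0,0],[0,0.3,0,0],[0,0.3,0,0],[0,0.3,0,0]]]'
cat > pt.py <<'E'
from h import *
d=np.array([np.cos(np.radians(88.6)),np.sin(np.radians(88.6))]); e=np.array([d[1],-d[0]])
def rep(c):
    f=lambda m,z,x0,x1: (lambda W: W[(W[:,0]>x0)&(W[:,0]<x1)&(W[:,1]>.25)&(W[:,1]<.43)])(np.array([ray(c,u,v,z)[:2] for v,u in np.argwhere(m>0)]))
    p=f(mask(c,[((20,120,120),(35,255,255))],(0,0,560,420)),.024,.54,.6); q=p@d; t=p@e
    r=f(mask(c,[((0,120,90),(8,255,255)),((172,120,90),(180,255,255))],(0,0,560,420)),.0205,.54,.6)@d
    X=cloud(c); k=(c["range_z"]>0)&(abs(X[...,2]-.0555)<.005)
    g=f(k,.0555,.505,.56)
    mr=lambda a:(np.percentile(a,2)+np.percentile(a,98))/2
    print("pointer mid",mr(q),"mean",q.mean(),"tip",q[t<np.percentile(t,8)].mean(),"red",mr(r) if len(r) else 0,"grip",mr(g@d) if len(g) else 0,"diff p-red",mr(q)-(mr(r) if len(r) else 0))
E
python3 - <<'E'
from pt import *
for n in("w1","w19"): c=np.load(n+".npz"); rep({k:c[k] for k in c})
c=look("w20"); rep(c); go(.5294,.2956,.1)
E
```

```text
time_s: 52.45
eef_pos: [0.5357, 0.3468, 0.1819]
eef_rot: [0.001, 0.013, 1.0, -0.0]
wrist_force: [-0.4, -0.3, -0.4]
opening: 0.704
grasp_force: 0.0
pointer mid 0.3606168805430632 mean 0.36046932571051843 tip 0.3609485861066942 red 0.30814208685737676 grip 0.38645045151698576 diff p-red 0.052474793685686416
pointer mid 0.3602188662232916 mean 0.3601910868320438 tip 0.35966266572089256 red 0.30810229674318695 grip 0.30835767673237036 diff p-red 0.052116569480104624
pointer mid 0.36036897874014456 mean 0.36049397084890017 tip 0.3603015590330102 red 0.30843695282996897 grip 0.3095174483711244 diff p-red 0.051932025910175594
rows [ 0.0243 -0.2561  0.4082] twist 0 cur [0.5355 0.3467 0.1816] yang 88.5
```

```bash
python3 -m handwheel '[[[0.02,-0.15,0,0],[0.024,-0.256,0.1,0],[0.024,-0.256,0.4,0],[0.024,-0.256,0.6,0],[0.024,-0.256,0.705,0],[0.024,-0.256,0.705,0],[0.024,-0.256,0.705,0]]]' 60; python3 -m handwheel '[[[0,0,0,0],[0,0,0,0],[0,0,0,0],[0,0,0,0],[0,0,0,0]]]' 5; python3 -c "
from pt import *
p,_=here(); print(p,'share',(.3603-p[:2]@d)/.2)"
```

```text
time_s: 53.38
eef_pos: [0.5304, 0.2973, 0.0418]
eef_rot: [0.001, 0.013, 1.0, 0.0]
wrist_force: [0.4, 0.9, -0.1]
opening: 0.704
grasp_force: 0.0
time_s: 54.0
eef_pos: [0.5295, 0.2972, 0.0412]
eef_rot: [0.001, 0.013, 1.0, 0.0]
wrist_force: [-1.1, -0.8, 5.5]
opening: 0.213
grasp_force: 59.0
[0.52954567 0.29723633 0.04122674] share 0.2510722100351914
```

```bash
python3 -m handwheel '[[[0,0.06,0,0],[0,0.12,0,0],[0,0.18,0,0],[0,0.22,0,0],[0,0.245,0,0],[0,0.251,0,0],[0,0.251,0,0],[0,0.251,0,0]]]'; python3 -c "
from pt import *
p,_=here(); print(p,'share',(.3603-p[:2]@d)/.2)"
```

```text
time_s: 55.0
eef_pos: [0.5306, 0.3477, 0.0412]
eef_rot: [0.001, 0.012, 1.0, 0.0]
wrist_force: [-1.1, 0.9, 5.5]
opening: 0.22
grasp_force: 59.1
[0.53064366 0.34773854 0.04120138] share -0.0014975791362273339
```

Within 0.3 mm of the target. I'll release, rise and check.

```bash
python3 -m handwheel '[[[0,0,0,0],[0,0,0,0],[0,0,0,0],[0,0,-0.1,0],[0,0,-0.3,0],[0,0,-0.6,0],[0,0,-0.75,0],[0,0,-0.75,0],[0,0,-0.75,0]]]' 60
python3 - <<'E'
from pt import *
c=look("w21"); rep(c)
m=mask(c,[((0,0,150),(180,60,255))],(0,0,560,420)); p,_=here(); print(p)
X=cloud(c); k=((c["range_z"]>0)&(abs(X[...,2]-.0555)<.005)&(abs(X[...,0]-.53)<.013)&(abs(X[...,1]-.35)<.012)&(c["color"].min(2)>140))
W=np.array([ray(c,u,v,.0555)[:2] for v,u in np.argwhere(k)]); print("line",len(W),(W@d).mean() if len(W) else 0)
im=c["color"][:,:,::-1][100:280,170:430]; cv2.imwrite("pics/w21c.png",cv2.resize(im,None,fx=2.5,fy=2.5))
E
```

```text
time_s: 56.12
eef_pos: [0.5297, 0.3469, 0.1897]
eef_rot: [-0.0, 0.013, 1.0, -0.0]
wrist_force: [-0.6, -0.2, -0.8]
opening: 0.703
grasp_force: 0.0
pointer mid 0.3603948781397335 mean 0.36052709154326745 tip 0.36039695776661623 red 0.30841292378374996 grip 0.36032978067732424 diff p-red 0.05198195435598352
[0.52920402 0.34677109 0.18873204]
line 75 0.3603334797664116
```

View pics/w21c.png

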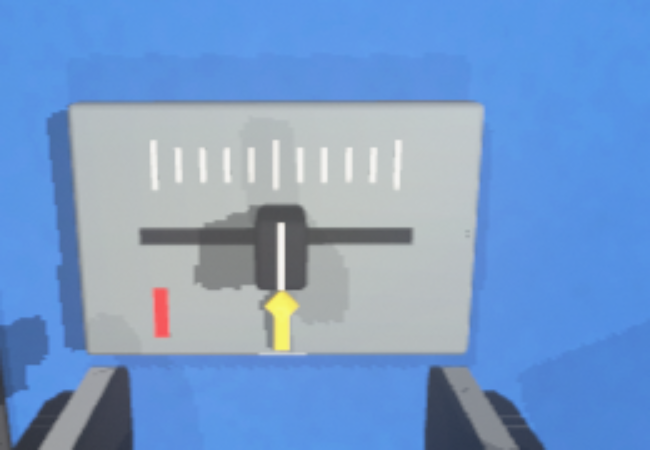

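The white line (281,255) is level with the pointer tip (282,292). Line and pointer measure 0.3603 and 0.3604, and the arm is clear, so I'm handing in.

```bash
python3 -c "
from bench import ctrl
print(ctrl.hand_in())"
```

```text
the job is handed in; nothing more can be done
None
```

The job is handed in: fader slid to off, all six castings in their own metal's compartments, lid shut, turnbutton square across it, and fader set level with the yellow pointer, at about 56 s of the 210 s allowed; the hand-in returned no verdict.

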